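# Make up two chromatography run kits

### The job

Make up the two run kits from the stock in the middle of the bench. The blue tray gets the amber bottle, the orange column and the green vial rack; the yellow tray gets the white bottle with the blue cap and the steel column (its oblong place stays empty). Set each thing down, without dropping it, squarely on the white shape that matches it (bottles upright on the round spot, columns lying along the long strip, rack upright along the oblong), and leave the red-capped bottle where it stands.

Things in the scene. Friction and masses are not known exactly. Their poses are not given: they have to be found in the camera images.
- amber_bottle: Amber glass bottle with a white cap, 62 mm tall: body 40 mm across up to 40 mm high, cap 35 mm across from 45 mm to the top. Origin: centre of its underside, z up. Starts upright on the bench; about 0.08 kg.
- white_bottle: White plastic bottle with a blue cap, 62 mm tall: body 40 mm across up to 40 mm high, cap 35 mm across from 45 mm to the top. Origin: centre of its underside, z up. Starts upright on the bench; about 0.08 kg.
- spare_bottle: White plastic bottle with a red cap, not needed; stands among the stock and must stay put, 62 mm tall: body 40 mm across up to 40 mm high, cap 35 mm across from 45 mm to the top. Origin: centre of its underside, z up. Starts upright on the bench; about 0.08 kg.
- steel_column: Bare steel chromatography column with a pale paper band, lying on the bench: tube 16 mm thick with a 24 mm (across flats) hexagonal steel nut, 21 mm long, at either end; 110 mm long overall, the free tube between the nuts 68 mm. Origin: the middle of its axis, 12 mm above what it lies on; y runs along the tube. Either end may point either way. At most 0.2 kg.
- orange_column: Chromatography column with an orange plastic tube, lying on the bench: tube 16 mm thick with a 24 mm (across flats) hexagonal steel nut, 21 mm long, at either end; 110 mm long overall, the free tube between the nuts 68 mm. Origin: the middle of its axis, 12 mm above what it lies on; y runs along the tube. Either end may point either way. At most 0.2 kg.
- vial_rack: Green plastic block 34 (x) x 50 (y) x 30 (z) mm that holds six small vials with white caps (fixed in it) standing up to 42 mm high. Origin: centre of its underside, z up. Either way round will do; about 0.09 kg.
- blue_tray: Blue kit tray, fixed to the bench, 200 x 180 mm (its x, y), floor 4 mm above the bench, rim 10 mm above the bench and 4 mm thick. Origin: centre of its underside, z up. On the floor three flat white shapes show where things go: a round spot 48 mm across centred at x -45, y +42 mm (bottle); an oblong 44 (x) x 60 (y) mm centred at x -45, y -42 mm (vial rack); a long strip 30 (x) x 118 (y) mm centred at x +50, y 0 mm (column). All in the tray's own frame.
- yellow_tray: Yellow kit tray, fixed to the bench, 200 x 180 mm (its x, y), floor 4 mm above the bench, rim 10 mm above the bench and 4 mm thick. Origin: centre of its underside, z up. On the floor three flat white shapes show where things go: a round spot 48 mm across centred at x -45, y +42 mm (bottle); an oblong 44 (x) x 60 (y) mm centred at x -45, y -42 mm (vial rack); a long strip 30 (x) x 118 (y) mm centred at x +50, y 0 mm (column). All in the tray's own frame.
There are look-alikes about, which are no part of the job. Leave any purple or turquoise look-alike of the orange_column alone. There is more than one size of the amber_bottle; the one meant has the size given above.

How it is judged:
By the outcome, as a careful person would: the job done as asked, in the order asked, and still so for the second after the job is handed in, with the robot touching nothing.
It also fails if it takes over 122 s, if anything falls off the work surface, if the arm or the gripper's body presses on something with over 40 N, if the wrist force passes 120 N, or if a joint passes its speed limit or range.

### The arm

A 7-joint arm with a two-finger parallel gripper is mounted at the origin on the work surface. World frame = base frame: x ahead of the robot, y to its left, z up, the work surface at z = 0. Lengths are in m, angles in rad, forces in N, time in s.
With the tool pointing down it reaches from about 0.425 to 0.875 m from the base axis. Payload 8.4 kg.
Tool frame: the origin (TCP) lies at the very end of the fingers, on their centre line; the grasp point (between the pads) lies 19 mm behind it; z points along the fingers, y is the direction in which the jaws open and shut (so a half turn about z gives the same grasp; the last joint's range is limited). The gripper opens to 87 mm and grips with 3 to 60 N. Pads are 19 mm wide; open, the fingers measure 117 mm over their backs; the gripper's body (75 mm by 190 mm) begins 51 mm behind the grasp point.
Start: joints at [1.059, 0.333, 0.04, 1.465, -0.013, 1.343, -0.059], TCP at [0.261, -0.595, 0.202] pointing down, gripper open.
Joint ranges: [-2.58, 2.58], [-0.38, 2.09], [-1.3, 1.39], [0.25, 2.4], [-1.5, 4.64], [0.08, 2.09], [-2.65, 2.65]. Speed limits (rad/s): [2.22, 2.22, 2.79, 2.79, 3.14, 3.14, 3.14].

### API

Orientations are given as a 3x3 rotation matrix whose columns are the frame's x, y, z axes.
In Python, from workcell import state, camera, calibration, job_done, outline_of, tip_of gives the robot as it stands.
- The arm moves only by the tool move_arm, never from a script. Its argument "moves" is text: rows parted by semicolons, each of 5 numbers parted by spaces: the opening, from -1 (shut) to 1 (fully open), so that 0 is half open, then the shift along the tool's x, y, z each as a share of 0.3 m, from -1 to 1, then the turn about the tool's z as a share of pi rad, from -1 to 1. In form: grip dx dy dz spin; .... A call has 1 to 20 rows; each row is the pose to reach, as a shift and turn from the pose commanded when the call began, along the tool's axes at that moment, turning the shorter way round; what a row does not reach only later rows make up. A row lasts 1/8 s, in which the tool goes at most 62.5 mm and 10.7 degrees, less where a joint would pass 70% of its speed; a pose out of reach is approached as far as the arm can. A call with a number of a shift or a turn outside -1 to 1 is refused whole. A call with a gripper value outside its range is refused whole. The fingers move at their own pace and stop on an object; the grip force is fixed at half the most. Time passes only in rows, so rows that repeat a pose let the fingers close. It gives the time, the measured TCP pose, the force and the opening at its end, in the units of the state.
- state(): the state, without advancing time (a new reading comes with each control period).
- camera(name): name is "side" or "top" or "wrist"; returns the picture (480x640x3 uint8, red, green, blue); there is no depth.
- calibration(name): a dict with "camera_matrix" (3x3 intrinsics, pixels), "R" (3x3) and "t" (3): a world point X has camera coordinates R X + t. Camera axes: x right, y down, z forward; pixel columns grow to the right and rows downward; lengths in m; the calibration is good to about 2 mm. A picture is of the moment at which its call begins: read the wrist's pose just before it. calibration takes no time and is no camera call; for the wrist camera it gives the pose at the moment of the call.
- job_done(): hands the job in, once; it reports no verdict.
Trained networks look in the newest picture that a camera, given by its name, has taken for a name from the list of things; names that differ only in an ending like _2 or _b are one class to them, and where a whole thing is asked for, a point or a joint stands for the part that bears it (a point fixed in the world has none). Each returns a list of dicts, best first, with "confidence" (0 to 1); they miss things now and then, are a little off and sometimes report something else, mostly with a low value. They report only what shows in the picture. A call takes as long as a camera call. They do not tell look-alikes from the thing itself.
- outline_of(camera, label): "region" (480x640 bool, what is visible of it) and "position" ([column, row] in pixels, amid what is visible of it).
- tip_of(camera, label): "position" ([column, row] in pixels: a listed point, or the origin of a listed thing).
The state is a dict: "time": time; "joint_pos": joint angles; "joint_velocities": joint speeds; "effort": joint torques, N m; "tool_pos": TCP position; "orientation": TCP orientation; "contact_force": force on the tool from outside, world axes, zero at the start; "ft_torque": the same for the moment, N m; "gripper_width": finger opening in m.
Only numpy, scipy, OpenCV 4.12 (cv2) and the standard library are available. Lean on these libraries where they do the work, as an engineer would, in place of code of your own. Each camera call takes 0.05 s, during which the arm holds its last target. There are 200 camera calls.

## Working session

There is one attempt and no reset: what is moved stays moved. The work goes in short steps, Python scripts to look and compute and a tool call to move; the robot and the scene stay as the last step left them, time stands still between calls to the robot, and variables do not carry over. Pictures are saved under pics/ and viewed, about 12 in all and at most 16, crops included, and the job is handed in when it is done.

Besides the shell and the picture viewer there is one more tool, called after "Call:" as name(argument=value, ...) on one line, values as JSON. move_arm: Moves the arm, as the interface text tells. Shift numbers are shares of 0.3 m and turn numbers shares of pi rad, none past 1 either way. Its arguments: {"type":"object","properties":{"moves":{"type":"string"}},"required":["moves"]}

```bash
ls; mkdir -p pics; cat > h.py <<'E'
import numpy as np, cv2
from workcell import *
def ray(cam,px,z,cal=None):
    c=cal or calibration(cam);K=np.array(c["camera_matrix"]);R=np.array(c["R"]);t=np.array(c["t"])
    d=R.T@np.linalg.inv(K)@np.array([px[0],px[1],1.]);o=-R.T@t
    return o+d*(z-o[2])/d[2]
def proj(cam,X,cal=None):
    c=cal or calibration(cam);p=np.array(c["camera_matrix"])@(np.array(c["R"])@np.array(X)+np.array(c["t"]));return p[:2]/p[2]
def save(im,n): cv2.imwrite(f"pics/{n}.png",im[:,:,::-1])
E
python3 - <<'E'
from h import *
s=state();print(s["time"],s["tool_pos"],np.round(s["orientation"],3),s["gripper_width"])
for c in("top","side"):
    save(camera(c),c+"0")
    k=calibration(c);print(c,-np.array(k["R"]).T@k["t"])
    for l,z in(("amber_bottle",0),("white_bottle",0),("spare_bottle",0),("steel_column",.012),("orange_column",.012),("vial_rack",0),("blue_tray",0),("yellow_tray",0)):
        for d in tip_of(c,l)[:4]: print(l,np.round(d["position"]),round(d["confidence"],2),np.round(ray(c,d["position"],z),3))
E
```

```text
pics
0.0 [ 0.26055352 -0.59495219  0.20117508] [[ 0.916  0.401 -0.001]
 [ 0.401 -0.916  0.001]
 [-0.    -0.002 -1.   ]] 0.08714294021593141
top [0.5519016  0.01815046 0.98432711]
amber_bottle [350. 206.] 0.81 [ 0.687 -0.074  0.   ]
amber_bottle [325. 173.] 0.59 [ 0.756 -0.024  0.   ]
white_bottle [280. 272.] 0.75 [0.554 0.07  0.   ]
spare_bottle [278. 329.] 0.95 [0.44  0.074 0.   ]
steel_column [349. 268.] 0.84 [ 0.559 -0.07   0.012]
steel_column [278. 272.] 0.57 [0.554 0.073 0.012]
orange_column [411. 201.] 0.66 [ 0.695 -0.198  0.012]
orange_column [279. 210.] 0.59 [0.678 0.071 0.012]
orange_column [179. 201.] 0.58 [0.699 0.271 0.012]
vial_rack [353. 329.] 0.69 [ 0.437 -0.076  0.   ]
blue_tray [458. 304.] 0.93 [ 0.485 -0.292  0.   ]
yellow_tray [156. 311.] 0.68 [0.479 0.319 0.   ]
side [ 0.45872654 -0.83699042  0.640099  ]
amber_bottle [389. 275.] 0.79 [ 0.691 -0.063  0.   ]
amber_bottle [418. 256.] 0.63 [ 0.758 -0.016  0.   ]
amber_bottle [265. 178.] 0.55 [0.486 0.323 0.   ]
white_bottle [310. 238.] 0.91 [0.562 0.068 0.   ]
spare_bottle [250. 241.] 0.97 [0.444 0.075 0.   ]
spare_bottle [317. 280.] 0.6 [ 0.559 -0.062  0.   ]
steel_column [320. 280.] 0.78 [ 0.563 -0.078  0.012]
orange_column [414. 319.] 0.89 [ 0.699 -0.195  0.012]
orange_column [366. 232.] 0.81 [0.671 0.06  0.012]
orange_column [359. 177.] 0.77 [0.701 0.28  0.012]
vial_rack [253. 292.] 0.98 [ 0.445 -0.081  0.   ]
vial_rack [289. 384.] 0.64 [ 0.489 -0.292  0.   ]
blue_tray [287. 383.] 0.94 [ 0.486 -0.289  0.   ]
yellow_tray [266. 178.] 0.8 [0.488 0.324 0.   ]
```

View pics/top0.png

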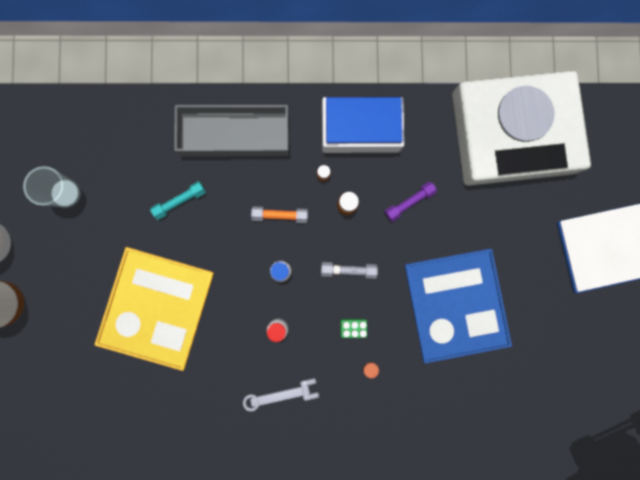

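View pics/side0.png

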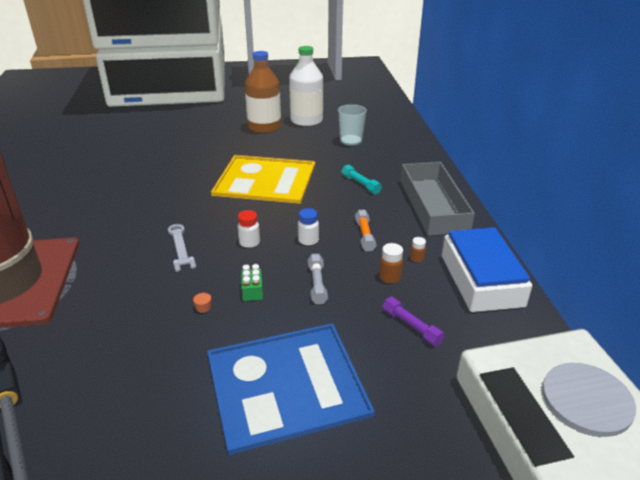

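The side picture shows the trays, with blue at (290,385) and yellow at (265,178). Two amber bottles stand in the stock: the large one at top (349,203) / side (391,263), and a small one at top (323,172) / side (418,250). The large one has the same cap and height as the 62 mm white bottles, so it should be the one meant. Orange column is at top (280,214); the turquoise (178,201) and purple (411,201) ones are look-alikes. I'll measure these and check the sizes in a crop.

```bash
cat >> h.py <<'E'
SH=np.array([[-45,42],[-45,-42],[50,0]])/1000.
def fit2(A,B):
    a=A-A.mean(0);b=B-B.mean(0);th=np.arctan2((a[:,0]*b[:,1]-a[:,1]*b[:,0]).sum(),(a*b).sum())
    R=np.array([[np.cos(th),-np.sin(th)],[np.sin(th),np.cos(th)]]);t=B.mean(0)-R@A.mean(0)
    return th,R,t,np.abs(A@R.T+t-B).max()
def blobs(m,amin=40):
    n,l,s,c=cv2.connectedComponentsWithStats(m.astype(np.uint8));return [(s[i,4],c[i],l==i) for i in range(1,n) if s[i,4]>=amin]
def rect(m):
    return cv2.minAreaRect(np.argwhere(m)[:,::-1].astype(np.float32))
E
python3 - <<'E'
from h import *
im=camera("top");save(np.hstack([cv2.resize(im[150:350,235:435],(600,600),interpolation=cv2.INTER_CUBIC)]),"crop0")
hsv=cv2.cvtColor(im,cv2.COLOR_RGB2HSV);H,S,V=cv2.split(hsv)
W=(S<60)&(V>170)
for n,box in(("blue",(400,245,515,365)),("yellow",(90,245,220,375))):
    m=np.zeros(W.shape,bool);x0,y0,x1,y1=box;m[y0:y1,x0:x1]=W[y0:y1,x0:x1]
    b=[(a,c) for a,c,_ in blobs(m,150)];P=[ray("top",c,.004)[:2] for a,c in b]
    import itertools
    best=min(((fit2(SH,np.array(p))) for p in itertools.permutations(P,3)),key=lambda r:r[3])
    print(n,[(a,np.round(c,1)) for a,c in b],"yaw",np.degrees(best[0]),"res",best[3],"t",best[2]);print(SH@best[1].T+best[2])
def seg(n,m,box,z):
    k=np.zeros(W.shape,bool);x0,y0,x1,y1=box;k[y0:y1,x0:x1]=m[y0:y1,x0:x1]
    a,c,mm=max(blobs(k,15),key=lambda q:q[0]);r=rect(mm);bp=cv2.boxPoints(r);w=np.array([ray("top",p,z)[:2] for p in bp])
    e=[w[1]-w[0],w[2]-w[1]];L=max(e,key=np.linalg.norm)
    print(n,a,np.round(c,1),"centre",np.round(ray("top",c,z)[:2],4),"size",np.round([np.linalg.norm(q) for q in e],3),"long axis deg",np.degrees(np.arctan2(L[1],L[0])))
seg("amber cap",W,(336,190,362,216),.062);seg("small amber cap",W,(313,160,333,182),.05)
seg("blue cap",(S>120)&(V>90)&(H>100)&(H<130),(262,255,300,290),.062)
seg("red cap",(S>120)&(V>90),(262,310,300,345),.062)
seg("orange tube",(S>120)&(V>120),(250,200,312,228),.014)
seg("orange col",(V>95),(245,198,315,232),.016)
seg("steel",(V>95),(312,252,386,288),.016)
seg("rack",(S>80)&(V>70)|(V>140),(335,312,375,345),.035)
k=calibration("wrist");print(-np.array(k["R"]).T@k["t"],np.round(k["R"],2),np.round(k["camera_matrix"]))
E
```

```text
blue [(np.int32(890), array([452.2, 280.5])), (np.int32(670), array([481.7, 322.9])), (np.int32(467), array([441.4, 330.6]))] yaw 9.872170850445128 res 0.00010474599546678176 t [ 0.48325037 -0.28903069]
[[ 0.43171578 -0.25536787]
 [ 0.44611763 -0.33812406]
 [ 0.53251001 -0.28045816]]
yellow [(np.int32(893), array([162.5, 283.8])), (np.int32(454), array([127.5, 323.9])), (np.int32(673), array([168.3, 335.6]))] yaw -17.014219683331802 res 0.00020654630908667482 t [0.48549984 0.31948417]
[[0.45475898 0.37281332]
 [0.43017982 0.29248982]
 [0.53331145 0.30485371]]
amber cap 273 [348.6 200.9] centre [ 0.6889 -0.0661] size [0.033 0.035] long axis deg 179.03164574199286
small amber cap 120 [323.5 171. ] centre [ 0.75  -0.019] size [0.022 0.024] long axis deg 179.2353381073169
blue cap 246 [279.  270.9] centre [0.556  0.0684] size [0.032 0.032] long axis deg -135.5748891415944
red cap 288 [275.9 332.5] centre [0.4402 0.0752] size [0.035 0.035] long axis deg -27.142815423837757
orange tube 290 [279.  214.2] centre [0.6702 0.0704] size [0.018 0.065] long axis deg -92.99314321275114
orange col 667 [278.7 214.1] centre [0.6702 0.0707] size [0.029 0.115] long axis deg -93.09900610782346
steel 651 [348.6 269.8] centre [ 0.5567 -0.0683] size [0.029 0.115] long axis deg -93.1421140317007
rack 549 [353.1 327.7] centre [ 0.4438 -0.0735] size [0.053 0.039] long axis deg -90.83807033405239
[ 0.33161135 -0.56446823  0.38404193] [[ 0.4  -0.92  0.  ]
 [-0.88 -0.39  0.28]
 [-0.25 -0.11 -0.96]] [[355.   0. 324.]
 [  0. 355. 243.]
 [  0.   0.   1.]]
```

View pics/crop0.png

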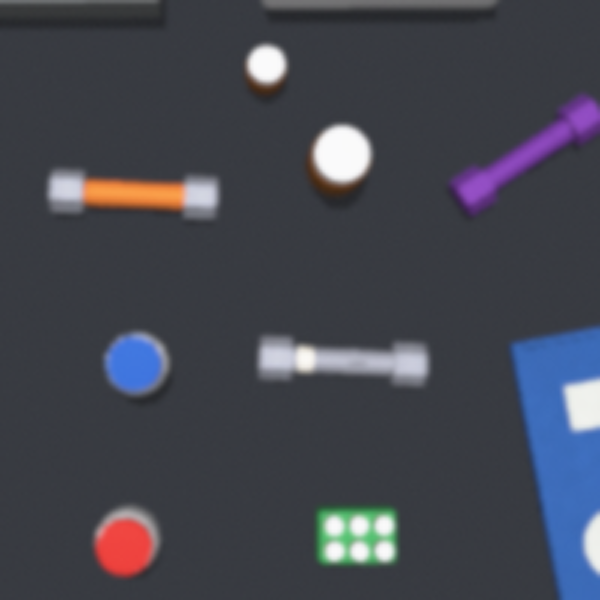

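The crop shows the large amber bottle at (340,155), with a cap as wide as the blue and red ones. It measures 33–35 mm against 23 mm for the small one at (266,65), so the large one is meant. The orange column, with an orange tube and metal nuts, is at (133,193).

```bash
cat >> h.py <<'E'
def go(*T):
    """T: (name,x,y,z,world angle deg of jaw axis or None=radial)"""
    s=state();p=np.array(s["tool_pos"]);R=np.array(s["orientation"])
    print("t",round(s["time"],2),"tcp",np.round(p,4),"w",round(s["gripper_width"],4),"F",np.round(s["contact_force"],1))
    for n,x,y,z,a in T:
        rad=np.arctan2(y,x); a=rad if a is None else np.radians(a)
        a=rad+(a-rad+np.pi/2)%np.pi-np.pi/2
        yt=np.array([np.cos(a),np.sin(a),0]);sp=np.arctan2(-yt@R[:,0],yt@R[:,1])
        d=R.T@(np.array([x,y,z])-p)
        print(n,"shares",np.round(d/.3,3),"spin",round(sp/np.pi,3),"rows",int(np.ceil(max(np.linalg.norm(d)/.0625,abs(np.degrees(sp))/10.7))))
E
python3 - <<'E'
from h import *
go(("hover",.689,-.066,.14,None))
E
```

```text
t 0.95 tcp [ 0.2607 -0.5954  0.2021] w 0.0869 F [0.5 0.5 1.1]
hover shares [ 2.015 -1.044  0.207] spin -0.338 rows 11
```

Call:
move_arm(moves="0.5 1 -0.52 0 -0.17;0.5 1 -0.52 0 -0.17;0.5 1 -0.52 0 -0.17;0.5 1 -0.52 0 -0.17;0.5 1 -0.52 0 -0.17;0.5 1 -0.52 0 -0.17")

```text
time: 1.7
tool_pos: [0.4757, -0.328, 0.2024]
orientation: [[0.58, 0.815, 0.001], [0.815, -0.58, 0.001], [0.001, 0.001, -1.0]]
contact_force: [-0.4, -0.8, -0.8]
gripper_width: 0.0652
```

```bash
python3 - <<'E'
from h import *
go(("hover",.689,-.066,.14,None))
E
```

```text
t 1.7 tcp [ 0.4757 -0.328   0.2024] w 0.0652 F [-0.4 -0.8 -0.8]
hover shares [1.124 0.073 0.21 ] spin -0.167 rows 6
```

Call:
move_arm(moves="0.5 1 0.065 0.2 -0.167;0.5 1 0.065 0.2 -0.167;0.5 1 0.065 0.2 -0.167;0.5 1 0.065 0.2 -0.167;0.5 1 0.065 0.2 -0.167;0.5 1 0.065 0.2 -0.167;0.5 1 0.065 0.2 -0.167")

```text
time: 2.58
tool_pos: [0.6639, -0.1005, 0.1418]
orientation: [[0.099, 0.995, -0.001], [0.995, -0.099, -0.0], [-0.0, -0.001, -1.0]]
contact_force: [-0.4, -0.1, 0.1]
gripper_width: 0.0655
```

```bash
python3 - <<'E'
from h import *
cal=calibration("wrist");im=camera("wrist");save(im,"w1")
for l,z in(("amber_bottle",0.03),("steel_column",.012),("orange_column",.012),("white_bottle",.03)):
  for d in outline_of("wrist",l)[:3]:
    print(l,np.round(d["position"],0),round(d["confidence"],2),np.round(ray("wrist",d["position"],z,cal),4))
hsv=cv2.cvtColor(im,cv2.COLOR_RGB2HSV)
for a,c,m in blobs((hsv[:,:,1]<60)&(hsv[:,:,2]>200),300): print("white",a,c,np.round(ray("wrist",c,.062,cal),4))
print("proj amber", proj("wrist",[.689,-.066,.062],cal))
go(("down",.689,-.066,.011,None))
E
```

```text
amber_bottle [352. 194.] 0.97 [ 0.6917 -0.0693  0.03  ]
amber_bottle [425. 126.] 0.66 [ 0.7529 -0.0216  0.03  ]
amber_bottle [156.  28.] 0.45 [0.5578 0.0666 0.03  ]
steel_column [202. 204.] 0.8 [ 0.5599 -0.0683  0.012 ]
orange_column [314.  60.] 0.82 [0.6709 0.0376 0.012 ]
orange_column [351. 299.] 0.56 [ 0.6842 -0.1722  0.012 ]
white_bottle [155.  27.] 0.8 [0.5577 0.0671 0.03  ]
white 716 [170.65363128  29.8603352 ] [0.5799 0.0544 0.062 ]
white 301 [515.3654485    2.43853821] [0.8034 0.0479 0.062 ]
white 664 [ 9.18222892 33.625     ] [0.4741 0.0628 0.062 ]
white 939 [315.23109691  76.34930777] [0.671  0.0174 0.062 ]
white 2951 [524.59200271 169.38664859] [ 0.8154 -0.059   0.062 ]
white 846 [430.21631206 123.71749409] [ 0.7478 -0.0208  0.062 ]
white 1878 [196.89456869 180.05058573] [ 0.5777 -0.0431  0.062 ]
white 1807 [354.26286663 196.42778085] [ 0.6911 -0.0664  0.062 ]
white 314 [203.52547771 257.36942675] [ 0.5711 -0.1022  0.062 ]
white 308 [225.62987013 395.36688312] [ 0.5658 -0.2298  0.062 ]
proj amber [351.34830123 196.17306629]
t 2.83 tcp [ 0.6638 -0.1016  0.1426] w 0.0652 F [-0.2  0.3  0.3]
down shares [0.127 0.071 0.438] spin -0.002 rows 3
```

View pics/w1.png

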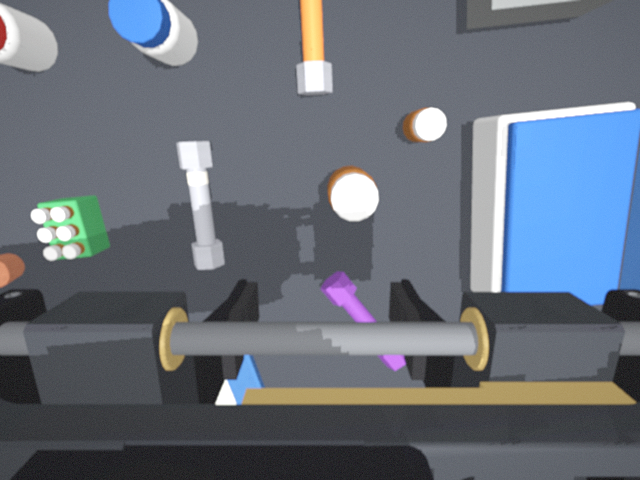

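The wrist view agrees with the top view: amber bottle at (354,196), steel column at (200,205), end of the orange column at (315,77). The distractors (purple and small amber) are also clear.

Call:
move_arm(moves="0.5 0.127 0.074 0 0;0.5 0.127 0.074 0.2 0;0.5 0.127 0.074 0.4 0;0.5 0.127 0.074 0.438 0;0.5 0.127 0.074 0.438 0;-1 0.127 0.074 0.438 0;-1 0.127 0.074 0.438 0;-1 0.127 0.074 0.438 0;-1 0.127 0.074 0.438 0;-1 0.127 0.074 0.438 0;-1 0.127 0.074 0.3 0;-1 0.127 0.074 0.1 0;-1 0.127 0.074 0 0;-1 0.127 0.074 0 0")

```text
time: 4.58
tool_pos: [0.6915, -0.0642, 0.1451]
orientation: [[0.099, 0.995, 0.005], [0.995, -0.099, -0.0], [0.0, 0.005, -1.0]]
contact_force: [-0.5, 0.1, -1.0]
gripper_width: 0.0386
```

```bash
python3 - <<'E'
from h import *
go(("hover blue round",.432,-.255,.14,None),("mid",.56,-.16,.14,None))
E
```

```text
t 4.58 tcp [ 0.6915 -0.0642  0.1451] w 0.0386 F [-0.5  0.1 -1. ]
hover blue round shares [-0.719 -0.798  0.013] spin 0.138 rows 6
mid shares [-0.361 -0.404  0.015] spin 0.057 rows 3
```

Call:
move_arm(moves="-1 -0.3 -0.333 0.01 0.06;-1 -0.5 -0.555 0.01 0.1;-1 -0.719 -0.798 0.01 0.138;-1 -0.719 -0.798 0.01 0.138;-1 -0.719 -0.798 0.01 0.138;-1 -0.719 -0.798 0.01 0.138;-1 -0.719 -0.798 0.01 0.138;-1 -0.719 -0.798 0.01 0.138")

```text
time: 5.58
tool_pos: [0.4314, -0.2539, 0.1386]
orientation: [[0.506, 0.862, -0.0], [0.862, -0.506, 0.001], [0.001, -0.001, -1.0]]
contact_force: [0.3, 0.1, -0.2]
gripper_width: 0.0385
```

```bash
python3 - <<'E'
from h import *
cal=calibration("wrist");im=camera("wrist");save(im,"w2")
hsv=cv2.cvtColor(im,cv2.COLOR_RGB2HSV)
for a,c,m in blobs((hsv[:,:,1]<60)&(hsv[:,:,2]>150),300): print("white",a,c,np.round(ray("wrist",c,.004,cal),4))
for p in [(.4317,-.2554,.004),(.4461,-.338,.004),(.5325,-.2805,.004)]: print("pred",proj("wrist",p,cal))
go(("down",.432,-.255,.0155,None))
E
```

```text
white 848 [18.89858491 17.35141509] [0.3117 0.013  0.004 ]
white 318 [218.3490566    9.94339623] [ 0.4496 -0.062   0.004 ]
white 319 [199.46081505  23.02507837] [ 0.4316 -0.0618  0.004 ]
white 4685 [436.12956243 194.24034152] [ 0.5342 -0.2786  0.004 ]
white 2167 [326.58560222 227.56668205] [ 0.4345 -0.2555  0.004 ]
white 1380 [387.87898551 283.85      ] [ 0.4572 -0.3332  0.004 ]
white 2264 [323.47879859 306.58083039] [ 0.3918 -0.3226  0.004 ]
white 5247 [324.30722318 344.80827139] [ 0.371  -0.3597  0.004 ]
white 1079 [ 60.32252085 341.78035218] [ 0.143  -0.2219  0.004 ]
white 620 [576.06451613 341.70645161] [ 0.5919 -0.4851  0.004 ]
white 392 [574.44642857 391.21173469] [ 0.5706 -0.5412  0.004 ]
pred [323.94434027 228.96786507]
pred [379.95647741 293.18984854]
pred [435.31584947 197.08989244]
t 5.62 tcp [ 0.4315 -0.2539  0.1386] w 0.0384 F [-0.3 -0.1 -0.7]
down shares [-0.002  0.004  0.41 ] spin 0.001 rows 2
```

View pics/w2.png

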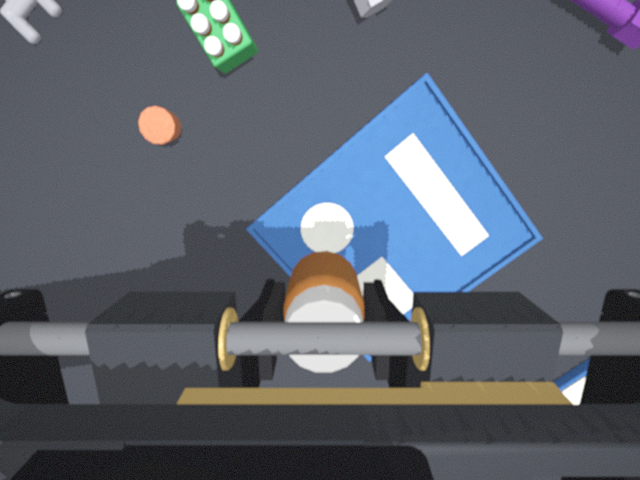

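Tray seen by the wrist: strip (436,194), round spot (327,228). Both are within about 2 mm of the top-view fit. I'll lower now.

Call:
move_arm(moves="-1 0 0.006 0.2 0;-1 0 0.006 0.34 0;-1 0 0.006 0.39 0;-1 0 0.006 0.405 0;-1 0 0.006 0.411 0;-1 0 0.006 0.411 0;-1 0 0.006 0.411 0")

```text
time: 6.5
tool_pos: [0.4325, -0.2566, 0.0167]
orientation: [[0.508, 0.861, 0.001], [0.861, -0.508, -0.001], [-0.0, 0.002, -1.0]]
contact_force: [-0.0, -0.2, -1.0]
gripper_width: 0.0387
```

Call:
move_arm(moves="-1 0 0 0.003 0;-1 0 0 0.003 0;-1 0 0 0.003 0")

```text
time: 6.88
tool_pos: [0.4323, -0.2564, 0.0155]
orientation: [[0.508, 0.861, 0.001], [0.861, -0.508, -0.001], [-0.0, 0.001, -1.0]]
contact_force: [-1.6, 0.4, 5.8]
gripper_width: 0.0386
```

Call:
move_arm(moves="0.25 0 0 0 0;0.25 0 0 0 0;0.25 0 0 0 0;0.25 0 0 -0.1 0;0.25 0 0 -0.3 0;0.25 0 0 -0.45 0;0.25 0 0 -0.45 0")

```text
time: 7.75
tool_pos: [0.434, -0.2573, 0.1536]
orientation: [[0.508, 0.861, 0.006], [0.861, -0.508, -0.003], [-0.0, 0.007, -1.0]]
contact_force: [0.7, 0.4, 0.1]
gripper_width: 0.0546
```

```bash
python3 - <<'E'
from h import *
go(("hover orange",.671,.070,.15,-3),("pre",.60,-0.03,.15,-3))
E
```

```text
t 7.75 tcp [ 0.434  -0.2573  0.1536] w 0.0546 F [0.7 0.4 0.1]
hover orange shares [1.341 0.126 0.013] spin -0.153 rows 7
pre shares [0.934 0.091 0.013] spin -0.153 rows 5
```

Call:
move_arm(moves="0 0.95 0.093 0.02 -0.153;0 0.95 0.093 0.02 -0.153;0 0.95 0.093 0.02 -0.153;0 0.95 0.093 0.02 -0.153;0 0.95 0.093 0.02 -0.153;0 0.95 0.093 0.02 -0.153;0 0.95 0.093 0.02 -0.153")

```text
time: 8.62
tool_pos: [0.5999, -0.0256, 0.1427]
orientation: [[0.053, 0.999, -0.002], [0.999, -0.053, -0.0], [-0.0, -0.002, -1.0]]
contact_force: [0.7, -0.8, 0.2]
gripper_width: 0.0434
```

```bash
cat >> h.py <<'E'
def colpose(im,cal,cam,guess,thr=110,z=.014):
    hsv=cv2.cvtColor(im,cv2.COLOR_RGB2HSV);u=proj(cam,[*guess,.012],cal)
    m=hsv[:,:,2]>thr
    B=blobs(m,300)
    a,c,mm=min(B,key=lambda q:np.min(np.linalg.norm(np.argwhere(q[2])[:,::-1]-u,axis=1))+np.linalg.norm(q[1]-u)*.1)
    pts=np.argwhere(mm)[:,::-1]
    w=np.array([ray(cam,p,z,cal)[:2] for p in pts[::3]])
    d=np.linalg.svd(w-w.mean(0))[2][0] if len(w)<3000 else np.linalg.eigh(np.cov(w.T))[1][:,1]
    q=w@d;n=np.array([-d[1],d[0]])
    ctr=d*(q.max()+q.min())/2+n*np.median(w@n)
    print("col",a,c,"ctr",np.round(ctr,4),"len",q.max()-q.min(),"wid",np.ptp(w@n),"axis",np.degrees(np.arctan2(d[1],d[0])));return ctr
E
python3 - <<'E'
from h import *
cal=calibration("wrist");im=camera("wrist");save(im,"w3")
colpose(im,cal,"wrist",(.670,.0705));colpose(im,cal,"wrist",(.557,-.068))
for d in outline_of("wrist","orange_column")[:2]: print(d["confidence"],d["position"],ray("wrist",d["position"],.012,cal))
go(("above",.671,.0705,.15,-3),("down",.671,.0705,.003,-3))
E
```

```text
col 187689 [342.65239838 171.38886136] ctr [0.6449 0.0216] len 0.6246527451935545 wid 0.45890462095246515 axis 160.93604599325295
col 187689 [342.65239838 171.38886136] ctr [0.6449 0.0216] len 0.6246527451935545 wid 0.45890462095246515 axis 160.93604599325295
0.86 [405.3, 103.9] [0.67350554 0.07592998 0.012     ]
t 8.72 tcp [ 0.6    -0.0264  0.1434] w 0.0439 F [-0.4  0.2 -0.1]
above shares [ 0.335  0.219 -0.022] spin -0.001 rows 2
down shares [0.336 0.219 0.468] spin -0.001 rows 3
```

View pics/w3.png

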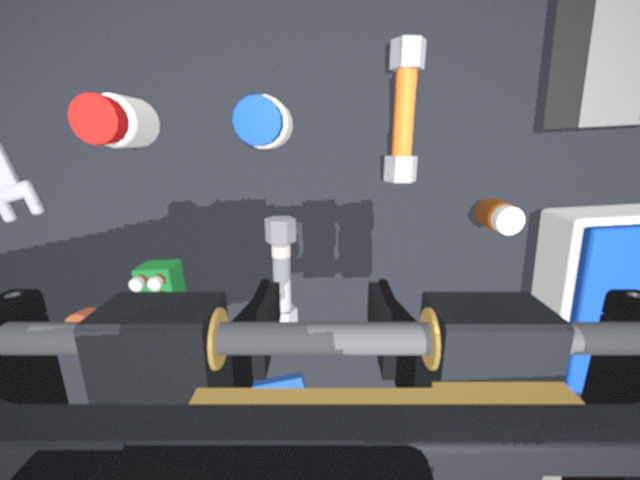

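```bash
python3 - <<'E'
from h import *
im=cv2.imread("pics/w3.png")[:,:,::-1];cal=calibration("wrist")
H,S,V=cv2.split(cv2.cvtColor(np.ascontiguousarray(im),cv2.COLOR_RGB2HSV))
for n,m,z in(("orange",(S>150)&(V>150)&(H<25),.014),("col",(V>150),.014),("blue",(S>120)&(V>120)&(H>100),.062)):
    for a,c,mm in blobs(m,300):
        if 230<c[0]<430 and c[1]<190:
            r=rect(mm);b=np.array([ray("wrist",p,z,cal)[:2] for p in cv2.boxPoints(r)]);e=max(b[1]-b[0],b[2]-b[1],key=np.linalg.norm)
            print(n,a,c,np.round(b.mean(0),4),np.linalg.norm(e),np.degrees(np.arctan2(e[1],e[0])))
E
```

```text
col 4001 [404.36540865 106.4223944 ] [0.673  0.0682] 0.11593113526869128 86.63769666682595
col 2738 [261.74360847 121.0146092 ] [0.5545 0.0675] 0.0496082743425675 -3.091017819088431
blue 1988 [256.43511066 119.97032193] [0.5583 0.0656] 0.03441691500618921 -47.25459836960692
```

Orange column measured by wrist at (.673,.068) and by top at (.670,.071), so I'll take the mean. Grasping it now.

Call:
move_arm(moves="0 0.333 0.222 0 0;0 0.333 0.222 0 0;0 0.333 0.222 0.2 0;0 0.333 0.222 0.4 0;0 0.333 0.222 0.463 0;0 0.333 0.222 0.463 0;-1 0.333 0.222 0.463 0;-1 0.333 0.222 0.463 0;-1 0.333 0.222 0.463 0;-1 0.333 0.222 0.463 0")

```text
time: 9.98
tool_pos: [0.6727, 0.0715, 0.0056]
orientation: [[0.052, 0.999, 0.001], [0.999, -0.052, 0.0], [0.0, 0.001, -1.0]]
contact_force: [0.5, 0.7, -0.8]
gripper_width: 0.0118
```

Call:
move_arm(moves="-1 0 0 -0.1 0;-1 0 0 -0.3 0;-1 0 0 -0.45 0;-1 0 0 -0.45 0;-1 0 0 -0.45 0")

```text
time: 10.6
tool_pos: [0.672, 0.0713, 0.1394]
orientation: [[0.052, 0.999, -0.001], [0.999, -0.052, -0.0], [-0.0, -0.001, -1.0]]
contact_force: [0.2, 0.3, -0.5]
gripper_width: 0.0005
```

```bash
python3 - <<'E'
from h import *
go(("hover strip",.5335,-.2795,.14,9.9),("mid",.60,-.12,.14,9.9))
E
```

```text
t 10.6 tcp [0.672  0.0713 0.1394] w 0.0005 F [ 0.2  0.3 -0.5]
hover strip shares [-1.192e+00 -4.000e-01 -1.000e-03] spin -0.072 rows 7
mid shares [-0.649 -0.207 -0.002] spin -0.072 rows 4
```

The fingers closed to 0.5 mm, so the tube slipped out: the grip was too high. I'll back off and look.

Call:
move_arm(moves="0 -0.33 -0.1 0 0;0 -0.33 -0.1 0 0;0 -0.33 -0.1 0 0;0 -0.33 -0.1 0 0")

```text
time: 11.1
tool_pos: [0.6367, -0.0252, 0.1388]
orientation: [[0.052, 0.999, -0.002], [0.999, -0.052, 0.001], [0.001, -0.002, -1.0]]
contact_force: [0.3, 0.9, -0.1]
gripper_width: 0.0323
```

```bash
cat >> h.py <<'E'
def col2(cam,guess,sat=False,name=None,thr=150,z=.014):
    cal=calibration(cam);im=camera(cam)
    if name: save(im,name)
    H,S,V=cv2.split(cv2.cvtColor(im,cv2.COLOR_RGB2HSV));u=proj(cam,[*guess,.012],cal)
    for a,c,mm in blobs(((S>150)&(V>150)&(H<25)) if sat else (V>thr),200):
        if np.linalg.norm(c-u)<60:
            r=rect(mm);b=np.array([ray(cam,p,z,cal)[:2] for p in cv2.boxPoints(r)]);e=[b[1]-b[0],b[2]-b[1]];e.sort(key=np.linalg.norm)
            print(cam,a,np.round(c),np.round(b.mean(0),4),np.round([np.linalg.norm(q) for q in e],4),"axis",np.degrees(np.arctan2(e[1][1],e[1][0])))
E
python3 - <<'E'
from h import *
col2("wrist",(.672,.07),name="w4")
go(("down",.671,.0705,.003,-3))
E
```

```text
wrist 4049 [360. 109.] [0.6729 0.0688] [0.028  0.1158] axis 86.85046146488062
t 11.15 tcp [ 0.637  -0.0244  0.139 ] w 0.0363 F [-0.3 -0.2 -0.6]
down shares [0.321 0.098 0.454] spin 0.001 rows 3
```

View pics/w4.png

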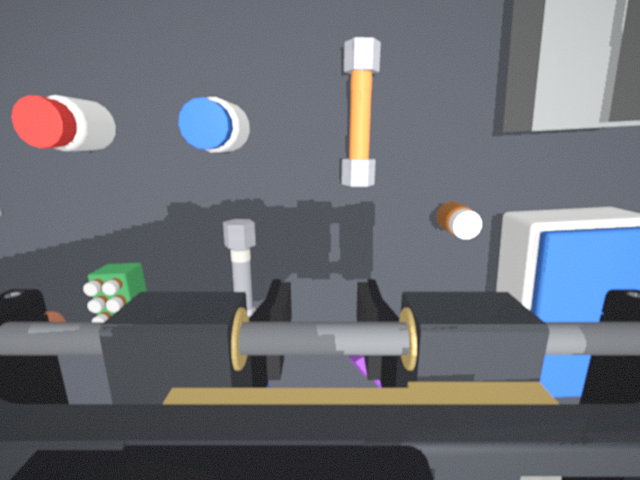

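The column at (360,109) hasn't moved. I'll retry lower, feeling for the bench.

Call:
move_arm(moves="0 0.32 0.103 0 0;0 0.32 0.103 0 0;0 0.32 0.103 0.2 0;0 0.32 0.103 0.4 0;0 0.32 0.103 0.45 0;0 0.32 0.103 0.457 0;0 0.32 0.103 0.457 0;0 0.32 0.103 0.457 0")

```text
time: 12.15
tool_pos: [0.6747, 0.0686, 0.0053]
orientation: [[0.052, 0.999, 0.003], [0.999, -0.052, 0.0], [0.0, 0.003, -1.0]]
contact_force: [0.0, 0.9, 1.3]
gripper_width: 0.0434
```

Call:
move_arm(moves="0 0 0 0.003 0;0 0 0 0.003 0;0 0 0 0.003 0")

```text
time: 12.52
tool_pos: [0.6732, 0.0684, 0.0021]
orientation: [[0.052, 0.999, 0.0], [0.999, -0.052, 0.0], [0.0, 0.0, -1.0]]
contact_force: [-0.2, 0.4, -0.3]
gripper_width: 0.0437
```

Call:
move_arm(moves="0 0 0 0.003 0;0 0 0 0.003 0;0 0 0 0.003 0")

```text
time: 12.9
tool_pos: [0.6732, 0.0684, 0.001]
orientation: [[0.052, 0.999, -0.0], [0.999, -0.052, 0.0], [0.0, -0.0, -1.0]]
contact_force: [0.5, -0.5, -0.2]
gripper_width: 0.0436
```

Call:
move_arm(moves="0 0 0 0.003 0;0 0 0 0.003 0;0 0 0 0.003 0")

```text
time: 13.28
tool_pos: [0.6732, 0.0684, 0.0002]
orientation: [[0.052, 0.999, -0.0], [0.999, -0.052, 0.0], [0.0, -0.0, -1.0]]
contact_force: [0.3, -0.2, 1.7]
gripper_width: 0.0438
```

Just touching the bench (z≈0.0002). Close here and check the width before lifting.

Call:
move_arm(moves="-1 0 0 -0.001 0;-1 0 0 -0.001 0;-1 0 0 -0.001 0;-1 0 0 -0.001 0;-1 0 0 -0.001 0;-1 0 0 -0.001 0")

```text
time: 14.02
tool_pos: [0.6731, 0.0684, 0.0005]
orientation: [[0.052, 0.999, -0.0], [0.999, -0.052, 0.0], [0.0, -0.0, -1.0]]
contact_force: [0.5, 0.0, -0.3]
gripper_width: 0.0009
```

Call:
move_arm(moves="-1 0 0 -0.03 0;-1 0 0 -0.06 0;-1 0 0 -0.06 0")

```text
time: 14.4
tool_pos: [0.6741, 0.0686, 0.02]
orientation: [[0.052, 0.999, 0.002], [0.999, -0.052, 0.0], [0.0, 0.002, -1.0]]
contact_force: [0.5, 0.8, -0.8]
gripper_width: 0.0003
```

Call:
move_arm(moves="-1 0 0 -0.2 0;-1 -0.33 0 -0.4 0;-1 -0.33 0 -0.4 0;-1 -0.33 0 -0.4 0;-1 -0.33 0 -0.4 0")

```text
time: 15.02
tool_pos: [0.6678, -0.0299, 0.1382]
orientation: [[0.052, 0.999, -0.0], [0.999, -0.052, 0.001], [0.001, -0.0, -1.0]]
contact_force: [-0.2, 0.5, -0.4]
gripper_width: 0.0002
```

```bash
python3 - <<'E'
from h import *
col2("wrist",(.672,.07))
cal=calibration("wrist");a=camera("wrist");b=camera("side");print(state()["tool_pos"])
t=state();print("tcp in side",proj("side",t["tool_pos"]),"tcp in wrist",proj("wrist",t["tool_pos"]))
save(np.vstack([a[0:220,100:500],cv2.resize(b[120:340,240:440],None,fx=2,fy=2)[:380]]),"w5")
E
```

```text
wrist 4081 [322. 105.] [0.6727 0.0688] [0.0276 0.1149] axis -92.24844731705927
[ 0.66748869 -0.02863005  0.13756011]
tcp in side [377.17128601 200.60785185] tcp in wrist [321.74984585 284.62331654]
```

View pics/w5.png

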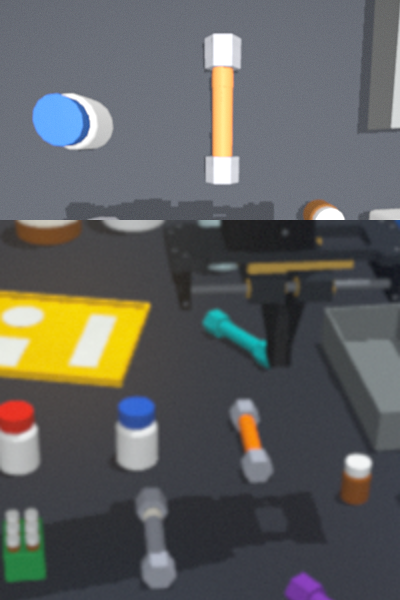

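The column is still lying at (222,110) in the crop, barely disturbed, though the fingers closed at a measured z≈0. The measured height may be biased, so I'll feel for the bench here, where it's clear, with the fingers shut.

Call:
move_arm(moves="-1 0 0 0.2 0;-1 0 0 0.4 0;-1 0 0 0.45 0;-1 0 0 0.456 0;-1 0 0 0.456 0;-1 0 0 0.456 0")

```text
time: 15.92
tool_pos: [0.6695, -0.0304, 0.004]
orientation: [[0.052, 0.999, 0.003], [0.999, -0.052, -0.0], [0.0, 0.003, -1.0]]
contact_force: [-0.5, 0.4, 0.8]
gripper_width: 0.0005
```

Call:
move_arm(moves="-1 0 0 0.003 0;-1 0 0 0.006 0;-1 0 0 0.009 0;-1 0 0 0.009 0")

```text
time: 16.42
tool_pos: [0.6679, -0.0305, -0.0012]
orientation: [[0.052, 0.999, -0.0], [0.999, -0.052, 0.0], [0.0, -0.0, -1.0]]
contact_force: [0.3, 0.5, -0.1]
gripper_width: 0.0004
```

```bash
python3 - <<'E'
from h import *
b=camera("side").copy();t=state();print(t["tool_pos"],t["contact_force"],t["joint_pos"])
u=proj("side",t["tool_pos"]);print(u)
x,y=int(u[0]),int(u[1])
c=cv2.resize(b[y-60:y+60,x-80:x+80],None,fx=5,fy=5,interpolation=cv2.INTER_CUBIC)
cv2.drawMarker(c,(int((u[0]-x+80)*5),int((u[1]-y+60)*5)),(255,0,255),0,20,1)
save(c,"s6")
E
```

```text
[ 0.66791157 -0.03049212 -0.00114777] [-0.10636772 -0.3411405  -0.8721046 ] [ 0.30674062  0.57870679 -0.44151387  1.5956429   0.27604352  1.02981604
 -0.26719485]
[372.93220314 265.18187395]
```

View pics/s6.png

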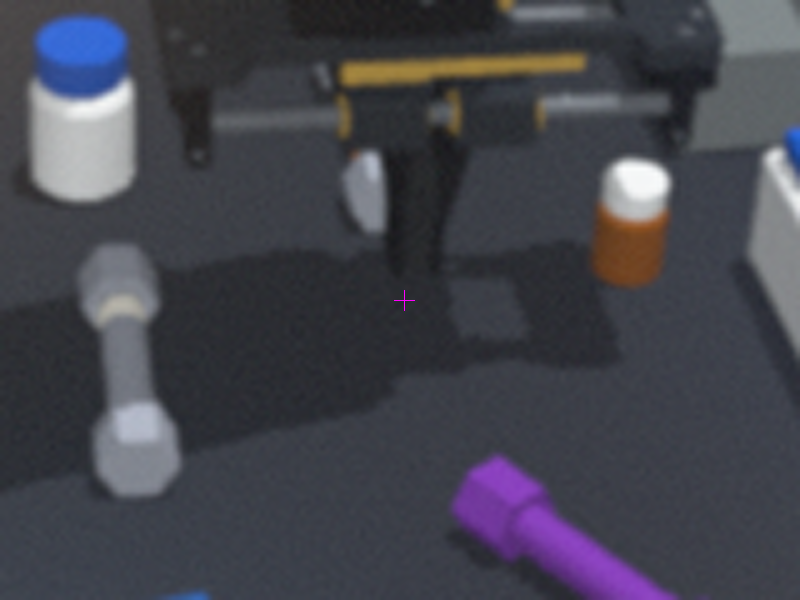

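The fingertips at (417,270) hang above the marker for the measured TCP at (404,300), about 10 mm up. So the height reading is biased, and I'll feel further down.

Call:
move_arm(moves="-1 0 0 0.007 0;-1 0 0 0.013 0;-1 0 0 0.02 0;-1 0 0 0.02 0")

```text
time: 16.98
tool_pos: [0.6678, -0.0305, -0.0073]
orientation: [[0.052, 0.999, -0.0], [0.999, -0.052, 0.0], [0.0, -0.0, -1.0]]
contact_force: [-1.1, -0.1, -0.3]
gripper_width: 0.0002
```

Call:
move_arm(moves="-1 0 0 0.004 0;-1 0 0 0.007 0;-1 0 0 0.007 0")

```text
time: 17.35
tool_pos: [0.6679, -0.0305, -0.0092]
orientation: [[0.052, 0.999, -0.0], [0.999, -0.052, 0.0], [0.0, -0.0, -1.0]]
contact_force: [-0.1, -0.7, -0.1]
gripper_width: 0.0003
```

Call:
move_arm(moves="-1 0 0 0.004 0;-1 0 0 0.007 0;-1 0 0 0.007 0")

```text
time: 17.73
tool_pos: [0.6679, -0.0305, -0.0113]
orientation: [[0.052, 0.999, -0.0], [0.999, -0.052, 0.0], [0.0, -0.0, -1.0]]
contact_force: [0.3, -0.2, -0.0]
gripper_width: 0.0008
```

Call:
move_arm(moves="-1 0 0 0.004 0;-1 0 0 0.007 0;-1 0 0 0.007 0")

```text
time: 18.1
tool_pos: [0.6679, -0.0305, -0.0135]
orientation: [[0.052, 0.999, -0.0], [0.999, -0.052, 0.0], [0.0, -0.0, -1.0]]
contact_force: [0.3, -0.1, 0.6]
gripper_width: 0.0005
```

Call:
move_arm(moves="-1 0 0 0.004 0;-1 0 0 0.007 0;-1 0 0 0.007 0")

```text
time: 18.48
tool_pos: [0.6679, -0.0305, -0.0156]
orientation: [[0.052, 0.999, -0.0], [0.999, -0.052, 0.0], [0.0, -0.0, -1.0]]
contact_force: [-0.1, -0.1, 0.4]
gripper_width: 0.0005
```

Call:
move_arm(moves="-1 0 0 0.003 0;-1 0 0 0.005 0;-1 0 0 0.005 0")

```text
time: 18.85
tool_pos: [0.6679, -0.0304, -0.017]
orientation: [[0.052, 0.999, -0.0], [0.999, -0.052, 0.0], [0.0, -0.0, -1.0]]
contact_force: [0.8, -0.3, -0.5]
gripper_width: 0.0005
```

Call:
move_arm(moves="-1 0 0 0.003 0;-1 0 0 0.005 0;-1 0 0 0.005 0")

```text
time: 19.23
tool_pos: [0.6679, -0.0304, -0.0185]
orientation: [[0.052, 0.999, -0.0], [0.999, -0.052, 0.0], [0.0, -0.0, -1.0]]
contact_force: [-0.3, 0.1, -0.1]
gripper_width: 0.0004
```

Call:
move_arm(moves="-1 0 0 0.003 0;-1 0 0 0.005 0;-1 0 0 0.005 0")

```text
time: 19.6
tool_pos: [0.668, -0.0304, -0.0199]
orientation: [[0.052, 0.999, -0.0], [0.999, -0.052, 0.0], [0.0, -0.0, -1.0]]
contact_force: [0.1, 0.3, 1.3]
gripper_width: 0.0008
```

Call:
move_arm(moves="-1 0 0 0.003 0;-1 0 0 0.005 0;-1 0 0 0.005 0")

```text
time: 19.98
tool_pos: [0.668, -0.0305, -0.02]
orientation: [[0.052, 0.999, 0.0], [0.999, -0.052, -0.0], [-0.0, 0.0, -1.0]]
contact_force: [-6.4, -0.2, 13.0]
gripper_width: 0.0
```

Bench contact comes at measured z ≈ −0.020, so the true tip height is the reading plus 20 mm. I'll lift and check how the amber bottle stands in the tray, since that also shows any xy bias.

Call:
move_arm(moves="0 0 0 -0.1 0;0 0 0 -0.3 0;0 0 0 -0.5 0;0 0 0 -0.5 0;0 0 0 -0.5 0")

```text
time: 20.6
tool_pos: [0.6678, -0.0306, 0.1282]
orientation: [[0.052, 0.999, -0.0], [0.999, -0.052, -0.0], [-0.0, -0.0, -1.0]]
contact_force: [-0.9, 1.5, -0.2]
gripper_width: 0.04
```

```bash
python3 - <<'E'
from h import *
im=camera("top");H,S,V=cv2.split(cv2.cvtColor(im,cv2.COLOR_RGB2HSV));W=(S<60)&(V>150)
for a,c,m in blobs(W,30):
    if 400<c[0]<515 and 245<c[1]<365: print("top",a,np.round(c,1),"z.066",np.round(ray("top",c,.066),4),"z.004",np.round(ray("top",c,.004),4))
for l in("amber_bottle",):
  for cam in("top","side"):
    if cam=="side": sd=camera("side")
    for d in tip_of(cam,l)[:3]: print(cam,d["confidence"],np.round(d["position"]),np.round(ray(cam,d["position"],.004),4))
u=proj("side",[.432,-.255,.004]);print(u)
A=cv2.resize(im[240:370,395:520],None,fx=3.2,fy=3.2,interpolation=cv2.INTER_CUBIC);B=cv2.resize(sd[310:440,200:325],None,fx=3.2,fy=3.2,interpolation=cv2.INTER_CUBIC)
save(np.hstack([A,B]),"am")
go()
E
```

```text
top 619 [460.8 278.9] z.066 [ 0.5367 -0.2781  0.066 ] z.004 [ 0.5357 -0.2981  0.004 ]
top 670 [481.7 322.9] z.066 [ 0.4527 -0.3156  0.066 ] z.004 [ 0.446  -0.3381  0.004 ]
top 56 [458.1 333.8] z.066 [ 0.433  -0.2698  0.066 ] z.004 [ 0.4249 -0.2892  0.004 ]
top 0.66 [157. 309.] [0.4833 0.3157 0.004 ]
side 0.89 [415. 258.] [ 0.7497 -0.0253  0.004 ]
side 0.81 [247. 367.] [ 0.4296 -0.254   0.004 ]
side 0.41 [266. 180.] [0.4892 0.308  0.004 ]
[248.52256798 367.14258384]
t 20.8 tcp [ 0.6671 -0.0306  0.1269] w 0.0434 F [-0.1 -0.1  0.5]
```

View pics/am.png

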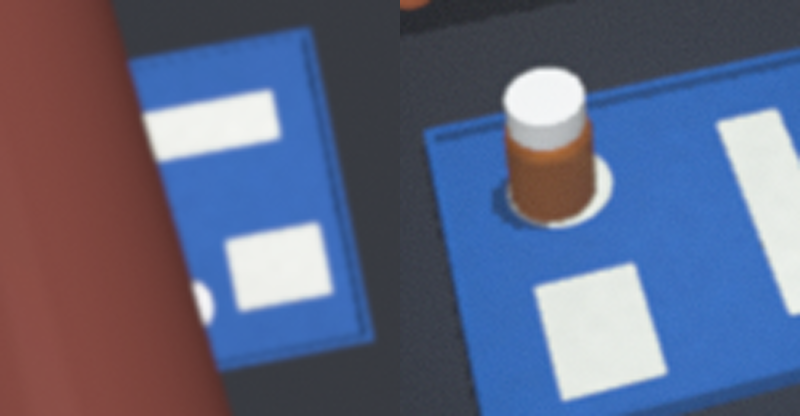

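The amber bottle at (550,150) stands upright on the spot, about 3–4 mm off centre towards −x. I'll recheck it once the arm is clear of the top view. Next is the orange column, with the height bias allowed for.

Call:
move_arm(moves="0 0.332 0 0 0;0 0.332 0 0.1 0;0 0.332 0 0.3 0;0 0.332 0 0.45 0;0 0.332 0 0.478 0;0 0.332 0 0.486 0;0 0.332 0 0.486 0;0 0.332 0 0.486 0")

```text
time: 21.8
tool_pos: [0.6744, 0.0691, -0.0154]
orientation: [[0.052, 0.999, 0.003], [0.999, -0.052, 0.0], [0.0, 0.003, -1.0]]
contact_force: [0.9, 0.1, -0.1]
gripper_width: 0.0437
```

Call:
move_arm(moves="-1 0 0 0 0;-1 0 0 0 0;-1 0 0 0 0;-1 0 0 0 0;-1 0 0 0 0")

```text
time: 22.42
tool_pos: [0.6731, 0.069, -0.0172]
orientation: [[0.052, 0.999, -0.0], [0.999, -0.052, 0.0], [-0.0, -0.0, -1.0]]
contact_force: [-1.6, -0.9, 0.5]
gripper_width: 0.0146
```

Width 14.6 mm, which reads as 16 mm with the same −1.4 mm offset the bottle showed, so it has the tube. Lifting.

Call:
move_arm(moves="-1 0 0 -0.1 0;-1 0 0 -0.3 0;-1 0 0 -0.5 0;-1 0 0 -0.5 0;-1 0 0 -0.5 0")

```text
time: 23.05
tool_pos: [0.6728, 0.0687, 0.1321]
orientation: [[0.052, 0.999, -0.001], [0.999, -0.052, -0.0], [-0.0, -0.001, -1.0]]
contact_force: [-0.6, -0.4, -1.4]
gripper_width: 0.0151
```

```bash
python3 - <<'E'
from h import *
go(("hover strip",.5335,-.2795,.13,9.9),("mid",.60,-.12,.13,9.9))
E
```

```text
t 23.05 tcp [0.6728 0.0687 0.1321] w 0.0151 F [-0.6 -0.4 -1.4]
hover strip shares [-1.183 -0.403  0.008] spin -0.072 rows 7
mid shares [-0.641 -0.21   0.007] spin -0.072 rows 4
```

Call:
move_arm(moves="-1 -0.3 -0.1 0 -0.02;-1 -0.6 -0.2 0 -0.04;-1 -0.9 -0.3 0 -0.072;-1 -0.9 -0.3 0 -0.072;-1 -0.9 -0.3 0 -0.072;-1 -0.9 -0.3 0 -0.072;-1 -0.9 -0.3 0 -0.072;-1 -0.9 -0.3 0 -0.072")

```text
time: 24.05
tool_pos: [0.5695, -0.1941, 0.1321]
orientation: [[-0.176, 0.984, -0.001], [0.984, 0.176, 0.001], [0.001, -0.001, -1.0]]
contact_force: [0.1, -0.6, -1.5]
gripper_width: 0.0152
```

```bash
python3 - <<'E'
from h import *
cal=calibration("wrist");im=camera("wrist");save(im,"w7");H,S,V=cv2.split(cv2.cvtColor(im,cv2.COLOR_RGB2HSV))
for a,c,mm in blobs((S<60)&(V>150),1500):
    r=rect(mm);b=np.array([ray("wrist",p,.004,cal)[:2] for p in cv2.boxPoints(r)]);e=[b[1]-b[0],b[2]-b[1]];e.sort(key=np.linalg.norm)
    print(a,np.round(c),np.round(b.mean(0),4),np.round([np.linalg.norm(q) for q in e],4),np.degrees(np.arctan2(e[1][1],e[1][0])))
for p in[(.432,-.255,.066),(.5335,-.2795,.004)]: print(proj("wrist",p,cal))
go(("hover strip",.5335,-.2795,.13,9.9))
E
```

```text
4094 [338.  72.] [ 0.5591 -0.0686] [0.0286 0.1142] 86.24250581238944
6351 [616. 205.] [ 0.8073 -0.1165] [0.0525 0.1712] -66.04063598836993
3516 [324. 219.] [ 0.5712 -0.1951] [0.0558 0.0704] -78.43320193012391
1518 [270. 273.] [ 0.5293 -0.2505] [0.0311 0.0561] -79.63147946407669
2052 [134. 294.] [ 0.4048 -0.2894] [0.0442 0.0551] 48.44799139342956
1679 [543. 342.] [ 0.8048 -0.2688] [0.026  0.0734] 10.105120547574325
2373 [542. 387.] [ 0.8224 -0.322 ] [0.0405 0.0853] 5.654096049662107
[129.71971666 294.16957467]
[269.89042703 307.51509651]
t 24.1 tcp [ 0.5696 -0.1943  0.1323] w 0.015 F [ 0.3 -0.4 -1.1]
hover strip shares [-0.259 -0.168  0.007] spin 0.001 rows 2
```

View pics/w7.png

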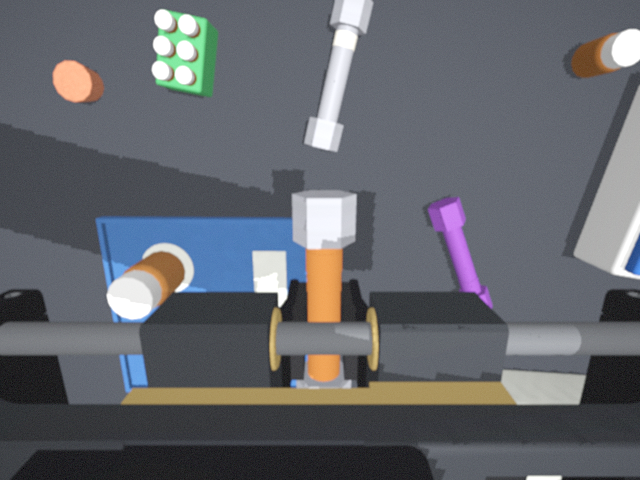

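The column hangs straight under the fingers, from nut (324,219) to nut (320,390).

The 20 mm comes from the fingers being shorter than stated, since the wrist scale checks out. So the gripper body sits only about 50 mm above the tips. Centred over the strip, it would hit the 66 mm high bottle top. I'll set the column down 22 mm towards the tray's −y, regrip it 22 mm off centre, then shift it into place. Grasp results against the top view also show the grip centre about 3 mm towards tool −y, which I'll allow for.

Call:
move_arm(moves="-1 -0.2 -0.1 0 0;-1 -0.339 -0.162 0 0;-1 -0.339 -0.162 0 0;-1 -0.339 -0.162 0 0;-1 -0.339 -0.162 0.2 0;-1 -0.339 -0.162 0.4 0;-1 -0.339 -0.162 0.465 0;-1 -0.339 -0.162 0.478 0;-1 -0.339 -0.162 0.478 0;-1 -0.339 -0.162 0.478 0")

```text
time: 25.35
tool_pos: [0.5405, -0.3051, -0.0084]
orientation: [[-0.173, 0.985, 0.003], [0.985, 0.173, -0.002], [-0.002, 0.003, -1.0]]
contact_force: [0.9, -0.3, 0.3]
gripper_width: 0.0147
```

Call:
move_arm(moves="-1 0 0 0.003 0;-1 0 0 0.005 0;-1 0 0 0.005 0")

```text
time: 25.72
tool_pos: [0.5389, -0.3045, -0.0121]
orientation: [[-0.173, 0.985, 0.0], [0.985, 0.173, 0.0], [0.0, 0.0, -1.0]]
contact_force: [-0.3, 0.2, -1.8]
gripper_width: 0.015
```

Call:
move_arm(moves="-1 0 0 0.003 0;-1 0 0 0.004 0;-1 0 0 0.004 0")

```text
time: 26.1
tool_pos: [0.5389, -0.3045, -0.0133]
orientation: [[-0.173, 0.985, -0.0], [0.985, 0.173, 0.0], [0.0, -0.0, -1.0]]
contact_force: [-0.8, 1.1, 0.9]
gripper_width: 0.0149
```

Touching. Release, slide 22 mm along the tube, regrip.

Call:
move_arm(moves="-0.2 0 0 0 0;-0.2 0 0 0 0;-0.2 0 0 0 0;-0.2 -0.04 0 0 0;-0.2 -0.073 0 0 0;-0.2 -0.073 0 0 0;-1 -0.073 0 0 0;-1 -0.073 0 0 0;-1 -0.073 0 0 0;-1 -0.073 0 0 0;-1 -0.073 0 0 0")

```text
time: 27.48
tool_pos: [0.5428, -0.3258, -0.0133]
orientation: [[-0.173, 0.985, -0.0], [0.985, 0.173, 0.0], [0.0, 0.0, -1.0]]
contact_force: [-0.3, 0.7, -0.6]
gripper_width: 0.0152
```

Call:
move_arm(moves="-1 0 0 -0.02 0;-1 0.03 0 -0.02 0;-1 0.073 0 -0.02 0;-1 0.073 0 -0.02 0;-1 0.073 0 -0.02 0")

```text
time: 28.1
tool_pos: [0.5389, -0.3045, -0.0073]
orientation: [[-0.173, 0.985, -0.0], [0.985, 0.173, -0.0], [-0.0, -0.0, -1.0]]
contact_force: [-0.6, -0.9, -1.4]
gripper_width: 0.0154
```

```bash
python3 - <<'E'
from h import *
go(); im=camera("side");u=proj("side",[.533,-.28,.01]);x,y=map(int,u);save(cv2.resize(im[y-90:y+75,x-135:x+85],None,fx=3.6,fy=3.6,interpolation=cv2.INTER_CUBIC),"s8");print(u)
E
```

```text
t 28.1 tcp [ 0.5389 -0.3045 -0.0073] w 0.0154 F [-0.6 -0.9 -1.4]
[318.3326394  370.36467765]
```

View pics/s8.png

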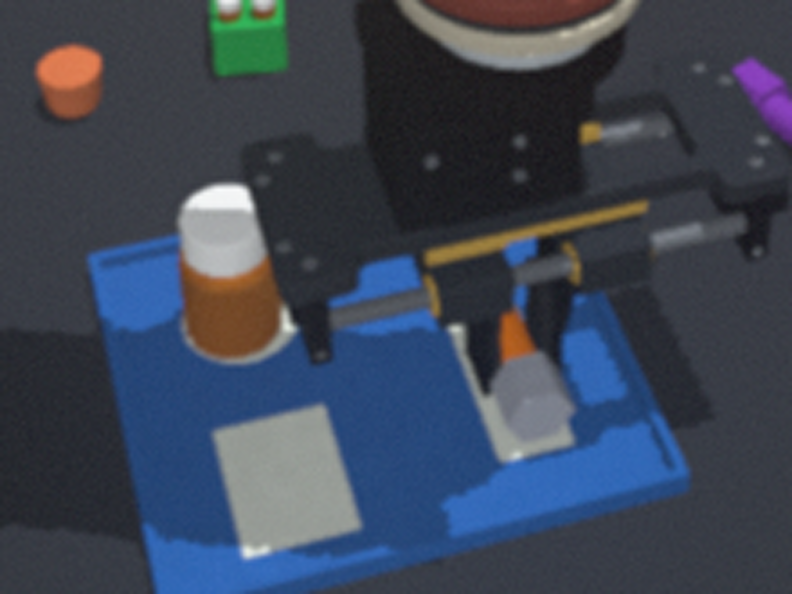

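The column is over the strip, with its near nut at (535,395) and the strip end at (541,450). The gripper body clears the amber bottle. Lowering.

Call:
move_arm(moves="-1 0 0 0.01 0;-1 0 0 0.018 0;-1 0 0 0.021 0;-1 0 0 0.021 0;-1 0 0 0.021 0")

```text
time: 28.78
tool_pos: [0.5388, -0.3047, -0.0134]
orientation: [[-0.173, 0.985, -0.0], [0.985, 0.173, -0.0], [-0.0, -0.0, -1.0]]
contact_force: [-3.2, -0.1, 5.5]
gripper_width: 0.0154
```

Contact. Release and lift straight up.

Call:
move_arm(moves="-0.3 0 0 -0.002 0;-0.3 0 0 -0.002 0;-0.3 0 0 -0.002 0;-0.3 0 0 -0.05 0;-0.3 0 0 -0.2 0;-0.3 0 0 -0.4 0;-0.3 0 0 -0.5 0;-0.3 0 0 -0.5 0")

```text
time: 29.78
tool_pos: [0.5408, -0.3052, 0.1406]
orientation: [[-0.173, 0.985, 0.005], [0.985, 0.173, -0.003], [-0.004, 0.005, -1.0]]
contact_force: [-0.7, 0.3, -0.8]
gripper_width: 0.0303
```

```bash
python3 - <<'E'
from h import *
go(("rack look",.444,-.14,.13,-1),("rack over",.446,-.074,.13,-1))
E
```

```text
t 29.77 tcp [ 0.5408 -0.3052  0.1406] w 0.0303 F [-0.7  0.3 -0.8]
rack look shares [ 0.598 -0.223  0.032] spin 0.061 rows 4
rack over shares [ 0.814 -0.178  0.031] spin 0.061 rows 5
```

Call:
move_arm(moves="0.2 0.2 -0.07 0.01 0.02;0.2 0.598 -0.223 0.02 0.061;0.2 0.598 -0.223 0.02 0.061;0.2 0.598 -0.223 0.02 0.061;0.2 0.598 -0.223 0.02 0.061;0.2 0.598 -0.223 0.02 0.061;0.2 0.598 -0.223 0.02 0.061")

```text
time: 30.65
tool_pos: [0.4423, -0.1401, 0.1301]
orientation: [[0.019, 1.0, -0.0], [1.0, -0.019, 0.001], [0.001, -0.0, -1.0]]
contact_force: [0.3, 0.3, -0.4]
gripper_width: 0.0522
```

```bash
python3 - <<'E'
from h import *
cal=calibration("wrist");im=camera("wrist");save(im,"w9");H,S,V=cv2.split(cv2.cvtColor(im,cv2.COLOR_RGB2HSV))
for a,c,mm in blobs((S>100)&(V>60)&(H>45)&(H<75),400): 
    r=rect(mm);b=np.array([ray("wrist",p,.02,cal)[:2] for p in cv2.boxPoints(r)]);print("green",a,c,np.round(b.mean(0),4),r)
for d in outline_of("wrist","vial_rack")[:1]: print(d["confidence"],d["position"],ray("wrist",d["position"],.02,cal))
wh=[c for a,c,m in blobs((S<60)&(V>165),60) if np.linalg.norm(c-proj("wrist",[.444,-.0735,.042],cal))<70]
P=np.array([ray("wrist",c,.042,cal)[:2] for c in wh]);print("caps",np.round(P,4),P.mean(0))
go(("rack over",.444,-.074,.13,-1))
# top check of tray if visible
im=camera("top");save(cv2.resize(im[240:370,395:520],None,fx=4,fy=4,interpolation=cv2.INTER_CUBIC),"t9");H,S,V=cv2.split(cv2.cvtColor(im,cv2.COLOR_RGB2HSV))
for a,c,m in blobs((S<60)&(V>150),30):
    if 400<c[0]<515 and 245<c[1]<365: print("top",a,np.round(c,1),"z.066",np.round(ray("top",c,.066),4),"z.004",np.round(ray("top",c,.004),4))
for a,c,m in blobs((S>120)&(V>120)&(H<25),30): print("sat",a,np.round(c,1),np.round(ray("top",c,.02),4),rect(m))
E
```

```text
green 463 [318.86609071 153.39740821] [ 0.4437 -0.0767] ((322.4999694824219, 156.5), (44.99999237060547, 64.99998474121094), 0.0)
0.83 [325.8, 152.8] [ 0.44641358 -0.07327267  0.02      ]
caps [[ 0.4362 -0.0602]
 [ 0.4522 -0.0604]
 [ 0.4521 -0.0763]
 [ 0.4361 -0.0761]
 [ 0.436  -0.0919]
 [ 0.4519 -0.0921]] [ 0.44407125 -0.07614392]
t 30.75 tcp [ 0.4422 -0.1399  0.1301] w 0.0525 F [-0.8 -0.5  0.5]
rack over shares [0.22  0.002 0.001] spin -0.0 rows 2
top 467 [456.6 279.1] z.066 [ 0.5363 -0.2699  0.066 ] z.004 [ 0.5352 -0.2894  0.004 ]
top 672 [481.6 323. ] z.066 [ 0.4526 -0.3155  0.066 ] z.004 [ 0.4459 -0.3381  0.004 ]
top 74 [441.5 321.6] z.066 [ 0.4564 -0.2388  0.066 ] z.004 [ 0.4499 -0.2561  0.004 ]
top 73 [454.5 329.9] z.066 [ 0.4404 -0.2631  0.066 ] z.004 [ 0.4329 -0.2821  0.004 ]
sat 2110 [140.6 316.5] [0.4702 0.3419 0.02  ] ((153.63784790039062, 308.4270324707031), (93.66635131835938, 105.42977905273438), 17.10272979736328)
sat 203 [456.7 279.5] [ 0.5347 -0.2846  0.02  ] ((456.60614013671875, 279.5729675292969), (6.445959568023682, 31.938457489013672), 79.50852966308594)
sat 273 [276.  332.2] [0.4358 0.0774 0.02  ] ((276.0, 332.0), (18.0, 18.0), 90.0)
sat 918 [441.6 414.9] [ 0.2695 -0.2468  0.02  ] ((442.0339660644531, 413.2605285644531), (10.551863670349121, 120.70030212402344), 5.869600296020508)
sat 7422 [485.4 420.1] [ 0.2576 -0.3335  0.02  ] ((487.00628662109375, 420.0985107421875), (76.97864532470703, 121.91962432861328), 5.300926208496094)
sat 170 [370.4 369.9] [ 0.3592 -0.1077  0.02  ] ((370.5, 370.0), (14.0, 13.0), 90.0)
sat 834 [532.1 426.5] [ 0.2434 -0.4263  0.02  ] ((532.6328735351562, 424.10577392578125), (10.413058280944824, 110.06982421875), 1.6683374643325806)
sat 653 [543.6 428.4] [ 0.2391 -0.4491  0.02  ] ((543.7964477539062, 425.62274169921875), (8.653610229492188, 107.04203033447266), 1.6365771293640137)
```

View pics/t9.png

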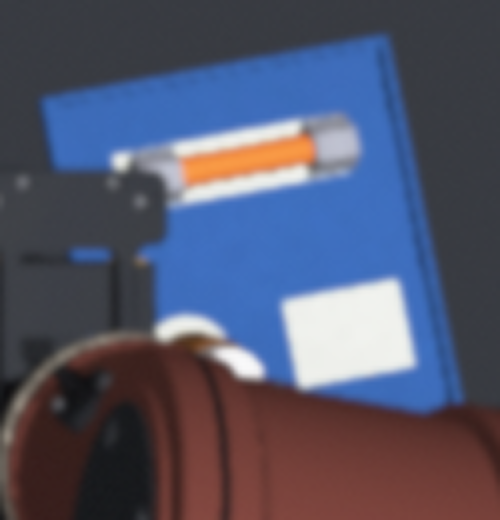

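The orange column lies on the strip but about 4 mm towards the tray's −y (right nut at (335,145)). I'll mend it, and the amber bottle, once the view is clear. Rack now: caps give (.444,−.075), square to the axes.

Call:
move_arm(moves="0.2 0.219 0.008 0 0;0.2 0.219 0.008 0 0;0.2 0.219 0.008 0.2 0;0.2 0.219 0.008 0.4 0;0.2 0.219 0.008 0.475 0;0.2 0.219 0.008 0.475 0;-1 0.219 0.008 0.475 0;-1 0.219 0.008 0.475 0;-1 0.219 0.008 0.475 0;-1 0.219 0.008 0.475 0;-1 0.219 0.008 0.475 0")

```text
time: 32.17
tool_pos: [0.4463, -0.0741, -0.0111]
orientation: [[0.018, 1.0, 0.001], [1.0, -0.018, -0.001], [-0.001, 0.002, -1.0]]
contact_force: [-2.6, -0.9, 7.3]
gripper_width: 0.0336
```

Call:
move_arm(moves="-1 0 0 -0.1 0;-1 0 0 -0.3 0;-1 0 0 -0.5 0;-1 0 0 -0.5 0")

```text
time: 32.67
tool_pos: [0.4487, -0.0742, 0.1428]
orientation: [[0.018, 1.0, 0.009], [1.0, -0.018, -0.003], [-0.003, 0.009, -1.0]]
contact_force: [0.4, 0.2, -0.9]
gripper_width: 0.0337
```

```bash
python3 - <<'E'
from h import *
go(("over oblong",.449,-.338,.13,9.9))
E
```

```text
t 32.67 tcp [ 0.4487 -0.0742  0.1428] w 0.0337 F [ 0.4  0.2 -0.9]
over oblong shares [-0.879  0.016  0.045] spin -0.061 rows 5
```

Call:
move_arm(moves="-1 -0.2 0 0.02 -0.02;-1 -0.6 0.01 0.02 -0.04;-1 -0.873 0.015 0.02 -0.061;-1 -0.873 0.015 0.02 -0.061;-1 -0.873 0.015 0.02 -0.061;-1 -0.873 0.015 0.02 -0.061;-1 -0.873 0.015 0.02 -0.061;-1 -0.873 0.015 0.02 -0.061;-1 -0.873 0.015 0.02 -0.061")

```text
time: 33.8
tool_pos: [0.4458, -0.3348, 0.1321]
orientation: [[-0.175, 0.985, 0.0], [0.985, 0.175, -0.0], [-0.0, 0.0, -1.0]]
contact_force: [-0.4, -0.2, 0.5]
gripper_width: 0.0341
```

```bash
python3 - <<'E'
from h import *
go(("down",.4483,-.336,-.0075,9.9))
E
```

```text
t 33.8 tcp [ 0.4458 -0.3348  0.1321] w 0.0341 F [-0.4 -0.2  0.5]
down shares [-0.005  0.008  0.465] spin 0.001 rows 3
```

Call:
move_arm(moves="-1 -0.005 0.008 0.2 0;-1 -0.005 0.008 0.38 0;-1 -0.005 0.008 0.44 0;-1 -0.005 0.008 0.455 0;-1 -0.005 0.008 0.455 0;-1 -0.005 0.008 0.455 0")

```text
time: 34.55
tool_pos: [0.4493, -0.3376, -0.0028]
orientation: [[-0.173, 0.985, 0.002], [0.985, 0.173, -0.002], [-0.002, 0.002, -1.0]]
contact_force: [0.8, -0.5, -0.5]
gripper_width: 0.0339
```

Call:
move_arm(moves="-1 0 0 0.003 0;-1 0 0 0.006 0;-1 0 0 0.006 0")

```text
time: 34.92
tool_pos: [0.4481, -0.3368, -0.0064]
orientation: [[-0.173, 0.985, 0.0], [0.985, 0.173, 0.0], [0.0, 0.0, -1.0]]
contact_force: [-0.4, 0.1, -0.8]
gripper_width: 0.0336
```

Call:
move_arm(moves="-1 0 0 0.002 0;-1 0 0 0.004 0;-1 0 0 0.004 0")

```text
time: 35.3
tool_pos: [0.4481, -0.3368, -0.007]
orientation: [[-0.173, 0.985, -0.0], [0.985, 0.173, -0.0], [-0.0, -0.0, -1.0]]
contact_force: [-3.1, 1.8, 7.3]
gripper_width: 0.0339
```

Call:
move_arm(moves="0.05 0 0 -0.002 0;0.05 0 0 -0.002 0;0.05 0 0 -0.002 0;0.05 0 0 -0.05 0;0.05 0 0 -0.2 0;0.05 0 0 -0.4 0;0.05 0 0 -0.5 0;0.05 0.5 0.1 -0.5 0;0.05 0.9 0.2 -0.5 0.03;0.05 0.9 0.2 -0.5 0.03;0.05 0.9 0.2 -0.5 0.03;0.05 0.9 0.2 -0.5 0.03;0.05 0.9 0.2 -0.5 0.03")

```text
time: 36.92
tool_pos: [0.4608, -0.0582, 0.1435]
orientation: [[-0.084, 0.996, 0.001], [0.996, 0.084, -0.001], [-0.001, 0.001, -1.0]]
contact_force: [-0.3, -0.5, -0.3]
gripper_width: 0.046
```

```bash
cat > chk.py <<'E'
from h import *
import sys
im=camera("top");H,S,V=cv2.split(cv2.cvtColor(im,cv2.COLOR_RGB2HSV))
sd=camera("side")
A=cv2.resize(im[240:370,395:520],None,fx=3.2,fy=3.2,interpolation=cv2.INTER_CUBIC);B=cv2.resize(sd[310:460,200:390],None,fx=2.1,fy=2.1*416/315,interpolation=cv2.INTER_CUBIC)
save(np.hstack([A,B[:416]]),sys.argv[1])
go(("white over",.559,.068,.13,None))
th=np.radians(9.872);R=np.array([[np.cos(th),-np.sin(th)],[np.sin(th),np.cos(th)]]);t=np.array([.48325,-.28903])
def T(c,z): return np.round((R.T@(ray("top",c,z)[:2]-t))*1000,1)
for a,c,m in blobs((S<60)&(V>140),20):
    if 400<c[0]<515 and 245<c[1]<365: print("white",a,np.round(c,1),"tray@66",T(c,.066),"@4",T(c,.004),"@46",T(c,.046))
for a,c,m in blobs((S>150)&(V>120)&(H<25),100):
    if 400<c[0]<515 and 245<c[1]<365: print("orange",a,c,"tray@20",T(c,.022))
for a,c,m in blobs((S>90)&(V>50)&(H>40)&(H<80),60): print("green",a,c,"@34",T(np.array(rect(m)[0]),.034))
E
python3 chk.py t10
```

```text
t 37.02 tcp [ 0.4605 -0.0612  0.143 ] w 0.0455 F [-0.  -0.8 -0.1]
white over shares [0.403 0.361 0.043] spin -0.013 rows 3
white 591 [452.  280.6] tray@66 [54.5 18.9] @4 [50.   0.6] @46 [53.1 13. ]
white 175 [475.4 319.8] tray@66 [-26.7 -10.2] @4 [-36.6 -30.6] @46 [-29.9 -16.8]
white 126 [488.  320.2] tray@66 [-31.8 -33.9] @4 [-42.1 -55.8] @46 [-35.1 -41. ]
white 268 [452.2 332.8] tray@66 [-42.4  38.3] @4 [-53.4  21.2] @46 [-45.9  32.8]
white 139 [489.8 328.6] tray@66 [-48. -34.] @4 [-59.3 -55.9] @46 [-51.6 -41.1]
orange 170 [456.99411765 279.39411765] tray@20 [51.8 -4.5]
green 139 [478.85611511 321.49640288] @34 [-31.7 -32. ]
```

View pics/t10.png

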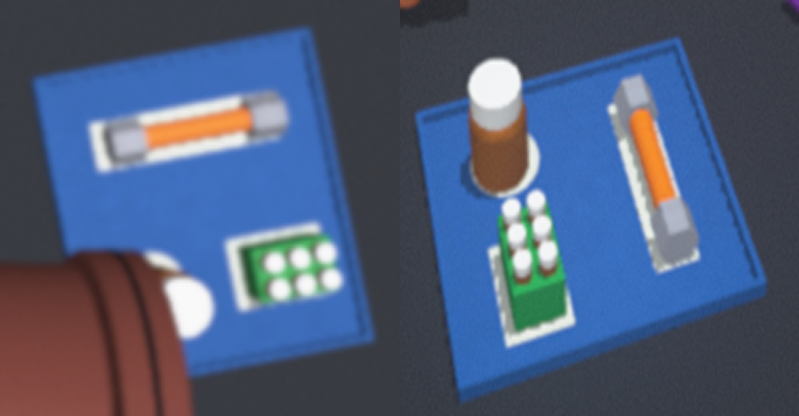

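From the side: the rack at (530,270) is well centred on its oblong. The orange column at (655,170) reaches the strip's −y end, about 4 mm off. The amber bottle at (500,130) sits about 4 mm to −x of its spot. I'll mend both, starting with the amber bottle.

Call:
move_arm(moves="0.4 -0.3 -0.07 0 0;0.4 -0.635 -0.152 0 -0.028;0.4 -0.635 -0.152 0 -0.028;0.4 -0.635 -0.152 0 -0.028;0.4 -0.635 -0.152 0 -0.028;0.4 -0.635 -0.152 0.2 -0.028;0.4 -0.635 -0.152 0.4 -0.028;0.4 -0.635 -0.152 0.465 -0.028;0.4 -0.635 -0.152 0.465 -0.028;-1 -0.635 -0.152 0.465 -0.028;-1 -0.635 -0.152 0.465 -0.028;-1 -0.635 -0.152 0.465 -0.028;-1 -0.635 -0.152 0.465 -0.028;-1 -0.635 -0.152 0.465 -0.028")

```text
time: 38.78
tool_pos: [0.4307, -0.2543, 0.0039]
orientation: [[-0.167, 0.986, 0.001], [0.986, 0.167, -0.001], [-0.001, 0.001, -1.0]]
contact_force: [-1.6, 0.3, 6.5]
gripper_width: 0.0389
```

```bash
python3 - <<'E'
from h import *
go(("amber",.4345,-.255,.006,9.9))
E
```

```text
t 38.77 tcp [ 0.4307 -0.2543  0.0039] w 0.0389 F [-1.6  0.3  6.5]
amber shares [-0.004  0.012 -0.007] spin -0.002 rows 1
```

Call:
move_arm(moves="-1 0 0 -0.017 0;-1 0 0 -0.017 0;-1 -0.003 0.013 -0.017 0;-1 -0.003 0.013 -0.017 0;-1 -0.003 0.013 -0.017 0;-1 -0.003 0.013 -0.006 0;-1 -0.003 0.013 -0.002 0;-1 -0.003 0.013 -0.002 0;-1 -0.003 0.013 -0.002 0")

```text
time: 39.9
tool_pos: [0.4341, -0.2542, 0.0039]
orientation: [[-0.167, 0.986, -0.0], [0.986, 0.167, -0.0], [-0.0, -0.0, -1.0]]
contact_force: [-2.8, 1.9, 6.9]
gripper_width: 0.0387
```

Call:
move_arm(moves="-1 0 0 0.002 0;-1 0 0 0.003 0;-1 0 0 0.003 0")

```text
time: 40.28
tool_pos: [0.4341, -0.2543, 0.0038]
orientation: [[-0.167, 0.986, -0.0], [0.986, 0.167, -0.0], [-0.0, -0.001, -1.0]]
contact_force: [-6.4, 4.1, 18.9]
gripper_width: 0.0391
```

```bash
python3 - <<'E'
from h import *
go(("orange regrip",.5396,-.309,.1,9.9))
sd=camera("side");save(cv2.resize(sd[320:420,200:330],None,fx=5,fy=5,interpolation=cv2.INTER_CUBIC),"s11")
E
```

```text
t 40.27 tcp [ 0.4341 -0.2543  0.0038] w 0.0391 F [-6.4  4.1 18.9]
orange regrip shares [-0.239  0.316 -0.321] spin -0.002 rows 3
```

View pics/s11.png

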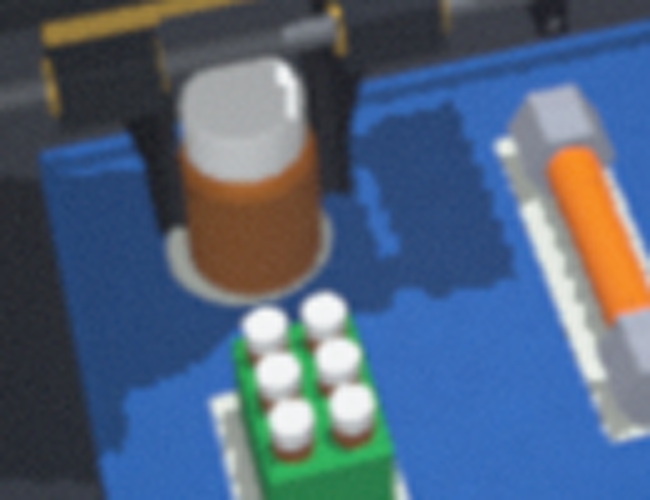

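The bottle base at (255,270) is now within 2 mm of the spot centre (249,265). I'll shift it 1.5 mm back, release, then go on to nudge the orange column.

Call:
move_arm(moves="-1 0 0 -0.012 0;-1 0 -0.005 -0.012 0;-1 0 -0.005 -0.012 0;-1 0 -0.005 -0.006 0;-1 0 -0.005 -0.004 0;-1 0 -0.005 -0.004 0;0.25 0 -0.005 -0.004 0;0.25 0 -0.005 -0.004 0;0.25 0 -0.005 -0.004 0;0.25 0 -0.005 -0.1 0;0.25 0 -0.005 -0.3 0;0.25 0 -0.005 -0.4 0;0.25 0 -0.005 -0.4 0;-0.2 -0.24 0.31 -0.4 0;-0.2 -0.24 0.31 -0.4 0;-0.2 -0.24 0.31 -0.4 0;-0.2 -0.24 0.31 -0.4 0")

```text
time: 42.45
tool_pos: [0.537, -0.309, 0.1209]
orientation: [[-0.167, 0.986, -0.002], [0.986, 0.167, 0.002], [0.002, -0.002, -1.0]]
contact_force: [0.3, -0.1, 1.0]
gripper_width: 0.0353
```

```bash
python3 - <<'E'
from h import *
go(("orange regrip",.5405,-.308,-.0125,9.9))
E
```

```text
t 42.45 tcp [ 0.537  -0.309   0.1209] w 0.0353 F [ 0.3 -0.1  1. ]
orange regrip shares [0.    0.013 0.445] spin -0.001 rows 3
```

Call:
move_arm(moves="-0.2 0.013 0.013 0.2 0;-0.2 0.013 0.013 0.38 0;-0.2 0.013 0.013 0.435 0;-0.2 0.013 0.013 0.442 0;-0.2 0.013 0.013 0.442 0;-1 0.013 0.013 0.442 0;-1 0.013 0.013 0.442 0;-1 0.013 0.013 0.442 0;-1 0.013 0.013 0.442 0;-1 0.013 0.013 0.43 0;-1 0.013 0.013 0.43 0;-1 0.026 0.009 0.43 0;-1 0.026 0.009 0.43 0;-1 0.026 0.009 0.437 0;-1 0.026 0.009 0.441 0;-1 0.026 0.009 0.441 0")

```text
time: 44.45
tool_pos: [0.5392, -0.3016, -0.0094]
orientation: [[-0.167, 0.986, -0.0], [0.986, 0.167, -0.0], [0.0, -0.0, -1.0]]
contact_force: [-2.2, 1.4, 4.6]
gripper_width: 0.0151
```

Call:
move_arm(moves="-1 0 0 0.002 0;-1 0 0 0.003 0;-1 0 0 0.003 0")

```text
time: 44.82
tool_pos: [0.5392, -0.3015, -0.0094]
orientation: [[-0.167, 0.986, -0.0], [0.986, 0.167, -0.0], [-0.0, -0.0, -1.0]]
contact_force: [-5.7, 2.3, 12.8]
gripper_width: 0.0149
```

Call:
move_arm(moves="-0.3 0 0 -0.004 0;-0.3 0 0 -0.004 0;-0.3 0 0 -0.004 0;-0.3 0 0 -0.1 0;-0.3 0 0 -0.3 0;-0.3 0 0 -0.5 0;0.4 0.3 0 -0.5 0;0.4 0.6 0 -0.5 0;0.4 0.9 0 -0.5 0;0.4 0.9 0 -0.5 0;0.4 0.9 0 -0.5 0;0.4 0.9 0 -0.5 0")

```text
time: 46.32
tool_pos: [0.4942, -0.0344, 0.1395]
orientation: [[-0.169, 0.986, 0.0], [0.986, 0.169, -0.0], [-0.0, 0.0, -1.0]]
contact_force: [0.4, -0.9, 0.3]
gripper_width: 0.0609
```

```bash
python3 - <<'E'
from h import *
cal=calibration("wrist");im=camera("wrist");H,S,V=cv2.split(cv2.cvtColor(im,cv2.COLOR_RGB2HSV))
for a,c,mm in blobs((S>120)&(V>100)&(H>100)&(H<130),300): print("blue",a,c,np.round(ray("wrist",rect(mm)[0],.062,cal),4))
for cam in("wrist",):
  for d in tip_of(cam,"white_bottle")[:2]: print(d["confidence"],d["position"],np.round(ray(cam,d["position"],0,cal),4))
go(("white over",.559,.068,.13,8),("white down",.559,.068,.002,8))
E
```

```text
blue 2131 [436.39605819 121.1839512 ] [0.5568 0.0671 0.062 ]
blue 1732 [299.64203233 380.68706697] [ 0.4929 -0.1581  0.062 ]
0.59 [414.3, 124.2] [0.5571 0.0672 0.    ]
t 46.42 tcp [ 0.4944 -0.037   0.1393] w 0.0611 F [0.1 0.4 0.3]
white over shares [0.31  0.27  0.031] spin 0.008 rows 2
white down shares [0.31  0.27  0.457] spin 0.008 rows 3
```

Call:
move_arm(moves="0.4 0.31 0.27 0 0.008;0.4 0.31 0.27 0 0.008;0.4 0.31 0.27 0 0.008;0.4 0.31 0.27 0.2 0.008;0.4 0.31 0.27 0.4 0.008;0.4 0.31 0.27 0.451 0.008;0.4 0.31 0.27 0.451 0.008;-1 0.31 0.27 0.451 0.008;-1 0.31 0.27 0.451 0.008;-1 0.31 0.27 0.451 0.008;-1 0.31 0.27 0.451 0.008;-1 0.31 0.27 0.451 0.008;-1 0.31 0.27 0.3 0.008;-1 0.31 0.27 0.1 0.008;-1 0.31 0.27 0 0.008;-1 0.31 0.27 0 0.008;-1 0.31 0.27 0 0.008")

```text
time: 48.55
tool_pos: [0.5579, 0.0696, 0.1386]
orientation: [[-0.142, 0.99, -0.001], [0.99, 0.142, -0.0], [-0.0, -0.001, -1.0]]
contact_force: [-0.0, -0.5, -2.0]
gripper_width: 0.0388
```

```bash
python3 - <<'E'
from h import *
a=np.radians(-17.0);s=np.array([.45476,.37281])+.0025*np.array([np.cos(a),np.sin(a)]);print(s)
go(("over yellow round",*s,.14,-17))
E
```

```text
[0.45715076 0.37207907]
t 48.55 tcp [0.5579 0.0696 0.1386] w 0.0388 F [-0.  -0.5 -2. ]
over yellow round shares [ 1.046 -0.189 -0.005] spin 0.14 rows 6
```

Call:
move_arm(moves="-1 0.3 -0.05 0 0.05;-1 0.6 -0.1 0 0.09;-1 1 -0.19 0 0.14;-1 1 -0.19 0 0.14;-1 1 -0.19 0 0.14;-1 1 -0.19 0 0.14;-1 1 -0.19 0 0.14;-1 1 -0.19 0 0.14;-1 1 -0.19 0 0.14")

```text
time: 49.68
tool_pos: [0.4601, 0.3574, 0.1391]
orientation: [[0.295, 0.956, -0.0], [0.956, -0.295, -0.001], [-0.001, 0.0, -1.0]]
contact_force: [1.4, 0.2, -1.1]
gripper_width: 0.0387
```

```bash
python3 - <<'E'
from h import *
cal=calibration("wrist");im=camera("wrist");H,S,V=cv2.split(cv2.cvtColor(im,cv2.COLOR_RGB2HSV))
for a,c,mm in blobs((S<60)&(V>170),500): print("white",a,np.round(c),np.round(ray("wrist",c,.004,cal),4))
for p in [(.45476,.37281,.004),(.43018,.29249,.004),(.53331,.30485,.004)]: print("pred",proj("wrist",p,cal))
go(("over yellow round",.4577,.374,.14,-17))
E
```

```text
white 2157 [315. 213.] [0.4573 0.3721 0.004 ]
white 3479 [416. 248.] [0.5377 0.3125 0.004 ]
white 624 [323. 291.] [0.4422 0.2966 0.004 ]
pred [311.86175216 213.2037995 ]
pred [312.84697448 298.0628454 ]
pred [413.35115747 256.88115497]
t 49.73 tcp [0.46   0.3577 0.1392] w 0.0388 F [ 0.1  0.2 -0.5]
over yellow round shares [ 0.05  -0.023 -0.003] spin -0.001 rows 1
```

Call:
move_arm(moves="-1 0.051 -0.022 0 0;-1 0.051 -0.022 0.2 0;-1 0.051 -0.022 0.36 0;-1 0.051 -0.022 0.415 0;-1 0.051 -0.022 0.428 0;-1 0.051 -0.022 0.428 0;-1 0.051 -0.022 0.428 0")

```text
time: 50.6
tool_pos: [0.4586, 0.3762, 0.0127]
orientation: [[0.293, 0.956, 0.002], [0.956, -0.293, 0.002], [0.002, 0.002, -1.0]]
contact_force: [-1.3, -0.1, -1.3]
gripper_width: 0.0391
```

Call:
move_arm(moves="-1 0 0 0.003 0;-1 0 0 0.006 0;-1 0 0 0.006 0")

```text
time: 50.98
tool_pos: [0.4578, 0.3753, 0.0094]
orientation: [[0.293, 0.956, 0.0], [0.956, -0.293, 0.0], [0.0, 0.0, -1.0]]
contact_force: [0.4, -0.1, 1.1]
gripper_width: 0.039
```

Call:
move_arm(moves="-1 -0.002 0 0.002 0;-1 -0.002 0 0.003 0;-1 -0.002 0 0.003 0")

```text
time: 51.35
tool_pos: [0.4578, 0.3754, 0.0093]
orientation: [[0.293, 0.956, 0.001], [0.956, -0.293, 0.001], [0.001, 0.001, -1.0]]
contact_force: [-0.7, -0.4, 8.0]
gripper_width: 0.0388
```

```bash
python3 - <<'E'
from h import *
go()
im=camera("top");H,S,V=cv2.split(cv2.cvtColor(im,cv2.COLOR_RGB2HSV))
th=np.radians(9.872);R=np.array([[np.cos(th),-np.sin(th)],[np.sin(th),np.cos(th)]]);t=np.array([.48325,-.28903])
def T(c,z): return np.round((R.T@(ray("top",c,z)[:2]-t))*1000,1)
for a,c,m in blobs((S<60)&(V>140),20):
    if 400<c[0]<515 and 245<c[1]<365: print("white",a,np.round(c,1),"tray@66",T(c,.066),"@46",T(c,.046))
for a,c,m in blobs((S>150)&(V>120)&(H<25),100):
    if 400<c[0]<515 and 245<c[1]<365: print("orange",a,c,"tray@22",T(c,.022))
sd=camera("side");A=cv2.resize(im[240:370,395:520],None,fx=3.2,fy=3.2,interpolation=cv2.INTER_CUBIC)
u=proj("side",[.455,.372,.03]);x,y=map(int,u);print(u)
B=cv2.resize(sd[y-35:y+30,x-33:x+32],(416,416),interpolation=cv2.INTER_CUBIC);save(np.hstack([A,B]),"t12")
E
```

```text
t 51.35 tcp [0.4578 0.3754 0.0093] w 0.0388 F [-0.7 -0.4  8. ]
white 569 [452.2 281. ] tray@66 [53.6 18.7] @46 [52.2 12.8]
white 177 [475.4 319.9] tray@66 [-26.7 -10.2] @46 [-29.9 -16.7]
white 127 [488.  320.2] tray@66 [-31.8 -33.8] @46 [-35.1 -40.9]
white 139 [435.6 329. ] tray@66 [-29.4  68. ] @46 [-32.7  63.1]
white 310 [451.  333.8] tray@66 [-43.7  40.9] @46 [-47.3  35.4]
white 140 [489.8 328.6] tray@66 [-47.9 -34.1] @46 [-51.6 -41.1]
orange 170 [454.57647059 279.40588235] tray@22 [52.6  0.3]
[249.55160245 157.86406171]
```

View pics/t12.png

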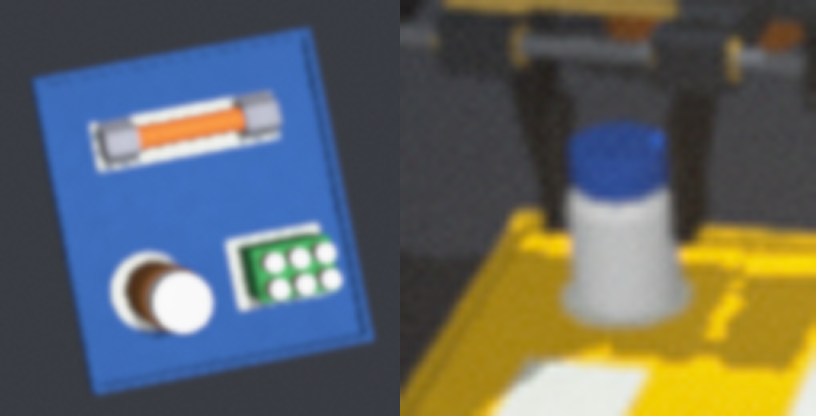

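The blue tray looks right: amber cap at tray (−44,41), target (−45,42). The orange column is centred at (53,0), target (50,0), and the rack is on its oblong. The white bottle at (625,260) stands on the yellow tray's spot. I'll nudge it 1.5 mm towards −x, as the amber correction suggests, then release.

That was picture 16, so from here I check by numbers only.

Call:
move_arm(moves="-1 0 0 -0.012 0;-1 0 -0.005 -0.012 0;-1 0 -0.005 -0.012 0;-1 0 -0.005 -0.005 0;-1 0 -0.005 -0.002 0;-1 0 -0.005 -0.002 0;0.25 0 -0.005 -0.002 0;0.25 0 -0.005 -0.002 0;0.25 0 -0.005 -0.002 0;0.25 0 -0.005 -0.1 0;0.25 0 -0.005 -0.3 0;0.25 0 -0.005 -0.43 0;0 0 -0.005 -0.43 0")

```text
time: 53.08
tool_pos: [0.4574, 0.3768, 0.1407]
orientation: [[0.293, 0.956, 0.005], [0.956, -0.293, 0.003], [0.005, 0.004, -1.0]]
contact_force: [-0.1, 0.2, -1.0]
gripper_width: 0.0504
```

```bash
python3 - <<'E'
from h import *
go(("steel look",.559,-.13,.13,-3.4),("half",.50,.12,.13,-8))
E
```

```text
t 53.08 tcp [0.4574 0.3768 0.1407] w 0.0504 F [-0.1  0.2 -1. ]
steel look shares [-1.516  0.819  0.032] spin -0.076 rows 9
half shares [-0.777  0.386  0.033] spin -0.05 rows 5
```

Call:
move_arm(moves="0 -0.95 0.5 0.02 -0.05;0 -0.95 0.5 0.02 -0.05;0 -0.95 0.5 0.02 -0.05;0 -0.95 0.5 0.02 -0.05;0 -0.95 0.5 0.02 -0.05;0 -0.95 0.5 0.02 -0.05;0 -0.95 0.5 0.02 -0.05")

```text
time: 53.95
tool_pos: [0.5155, 0.0583, 0.1304]
orientation: [[0.141, 0.99, -0.001], [0.99, -0.141, 0.0], [0.0, -0.001, -1.0]]
contact_force: [-0.5, 0.3, 0.4]
gripper_width: 0.0436
```

```bash
python3 - <<'E'
from h import *
go(("steel look",.559,-.13,.13,-3.4))
E
```

```text
t 53.95 tcp [0.5155 0.0583 0.1304] w 0.0436 F [-0.5  0.3  0.4]
steel look shares [-0.601  0.232  0.001] spin -0.026 rows 4
```

Call:
move_arm(moves="0 -0.6 0.232 0 -0.026;0 -0.6 0.232 0 -0.026;0 -0.6 0.232 0 -0.026;0 -0.6 0.232 0 -0.026;0 -0.6 0.232 0 -0.026;0 -0.6 0.232 0 -0.026")

```text
time: 54.7
tool_pos: [0.5598, -0.1263, 0.1312]
orientation: [[0.055, 0.999, -0.0], [0.999, -0.055, 0.001], [0.001, -0.0, -1.0]]
contact_force: [0.3, 0.6, -0.2]
gripper_width: 0.0436
```

```bash
python3 - <<'E'
from h import *
col2("wrist",(.558,-.068),z=.018)
col2("top",(.557,-.068),thr=95,z=.018)
for d in outline_of("wrist","steel_column")[:1]:
    print(d["confidence"],np.round(d["position"]));r=rect(d["region"]);b=np.array([ray("wrist",p,.018)[:2] for p in cv2.boxPoints(r)]);e=max(b[1]-b[0],b[2]-b[1],key=np.linalg.norm);print(b.mean(0),np.linalg.norm(e),np.degrees(np.arctan2(e[1],e[0])))
go(("over",.558,-.0885,.13,-3.4))
E
```

```text
wrist 3757 [317. 159.] [ 0.5587 -0.0695] [0.0277 0.113 ] axis -92.61507252149084
top 624 [347. 270.] [ 0.5574 -0.068 ] [0.0283 0.1144] axis -91.98643615800957
0.64 [318. 160.]
[ 0.55873657 -0.07080498] 0.11143399320308431 -92.73739943492181
t 54.85 tcp [ 0.5598 -0.1275  0.1314] w 0.0437 F [-0.1  0.5 -0.1]
over shares [ 0.129 -0.013  0.005] spin 0.001 rows 1
```

Call:
move_arm(moves="0 0.128 -0.013 0 0;0 0.128 -0.013 0.2 0;0 0.128 -0.013 0.4 0;0 0.128 -0.013 0.485 0;0 0.128 -0.013 0.495 0;0 0.128 -0.013 0.495 0;-1 0.128 -0.013 0.495 0;-1 0.128 -0.013 0.495 0;-1 0.128 -0.013 0.495 0;-1 0.128 -0.013 0.495 0;-1 0.128 -0.013 0.495 0")

```text
time: 56.22
tool_pos: [0.5581, -0.0908, -0.0169]
orientation: [[0.058, 0.998, 0.0], [0.998, -0.058, -0.0], [-0.0, 0.0, -1.0]]
contact_force: [-3.3, -0.4, 5.0]
gripper_width: 0.0152
```

Call:
move_arm(moves="-1 0 0 -0.1 0;-1 0 0 -0.3 0;-1 0 0 -0.5 0;-1 0 0 -0.5 0")

```text
time: 56.72
tool_pos: [0.5612, -0.0908, 0.1377]
orientation: [[0.058, 0.998, 0.008], [0.998, -0.058, -0.002], [-0.001, 0.008, -1.0]]
contact_force: [-0.2, -0.4, -2.1]
gripper_width: 0.0147
```

```bash
python3 - <<'E'
from h import *
col2("wrist",(.558,-.068),z=.018)
go(("over strip",.5283,.2858,.14,-17))
E
```

```text
wrist 8147 [323. 216.] [ 0.562  -0.0969] [0.0547 0.1656] axis -91.88028292412429
t 56.77 tcp [ 0.5594 -0.0908  0.1347] w 0.0149 F [-0.6 -0.9 -1.6]
over strip shares [ 1.247 -0.177 -0.02 ] spin 0.076 rows 7
```

Call:
move_arm(moves="-1 0.3 -0.05 0 0.02;-1 0.6 -0.1 0 0.04;-1 0.95 -0.14 0 0.076;-1 0.95 -0.14 0 0.076;-1 0.95 -0.14 0 0.076;-1 0.95 -0.14 0 0.076;-1 0.95 -0.14 0 0.076;-1 0.95 -0.14 0 0.076")

```text
time: 57.78
tool_pos: [0.5328, 0.1945, 0.1319]
orientation: [[0.295, 0.955, -0.001], [0.955, -0.295, -0.001], [-0.001, -0.001, -1.0]]
contact_force: [-0.3, -0.5, -0.9]
gripper_width: 0.0152
```

```bash
python3 - <<'E'
from h import *
go(("over strip",.5277,.2839,.14,-17),("down",.5277,.2839,-.011,-17))
E
```

```text
t 57.77 tcp [0.5328 0.1945 0.1319] w 0.0152 F [-0.3 -0.5 -0.9]
over strip shares [ 0.28  -0.104 -0.027] spin -0.001 rows 2
down shares [ 0.28  -0.104  0.476] spin -0.001 rows 3
```

Call:
move_arm(moves="-1 0.28 -0.104 0 0;-1 0.28 -0.104 0 0;-1 0.28 -0.104 0 0;-1 0.28 -0.104 0.2 0;-1 0.28 -0.104 0.38 0;-1 0.28 -0.104 0.45 0;-1 0.28 -0.104 0.468 0;-1 0.28 -0.104 0.468 0;-1 0.28 -0.104 0.468 0")

```text
time: 58.9
tool_pos: [0.5289, 0.2864, -0.0057]
orientation: [[0.293, 0.956, 0.003], [0.956, -0.293, 0.001], [0.002, 0.002, -1.0]]
contact_force: [1.2, 0.7, -1.5]
gripper_width: 0.0154
```

Call:
move_arm(moves="-1 0 0 0.004 0;-1 0 0 0.007 0;-1 0 0 0.007 0")

```text
time: 59.28
tool_pos: [0.5276, 0.2858, -0.0096]
orientation: [[0.293, 0.956, 0.0], [0.956, -0.293, -0.0], [0.0, 0.0, -1.0]]
contact_force: [0.2, 0.7, -1.4]
gripper_width: 0.0153
```

Call:
move_arm(moves="-1 -0.006 0 0 0;-1 -0.006 0 0.004 0;-1 -0.006 0 0.008 0;-1 -0.006 0 0.008 0")

```text
time: 59.78
tool_pos: [0.5269, 0.284, -0.0123]
orientation: [[0.293, 0.956, -0.0], [0.956, -0.293, -0.0], [-0.0, -0.0, -1.0]]
contact_force: [-0.3, -1.0, -1.4]
gripper_width: 0.0152
```

Call:
move_arm(moves="-1 0 0 0.003 0;-1 0 0 0.004 0;-1 0 0 0.004 0")

```text
time: 60.15
tool_pos: [0.5271, 0.2841, -0.013]
orientation: [[0.293, 0.956, 0.0], [0.956, -0.293, -0.0], [-0.0, 0.0, -1.0]]
contact_force: [-1.9, -0.6, 5.9]
gripper_width: 0.0153
```

Contact. Release, lift, and retreat to where the top camera sees both trays.

Call:
move_arm(moves="-0.3 0 0 -0.002 0;-0.3 0 0 -0.002 0;-0.3 0 0 -0.002 0;-0.3 0 0 -0.1 0;-0.3 0 0 -0.3 0;-0.3 0 0 -0.5 0;-0.3 -0.4 0.3 -0.6 0;-0.3 -0.8 0.4 -0.6 0;-0.3 -0.95 0.4 -0.6 0;-0.3 -0.95 0.4 -0.6 0;-0.3 -0.95 0.4 -0.6 0;-0.3 -0.95 0.4 -0.6 0")

```text
time: 61.65
tool_pos: [0.5583, -0.0302, 0.1666]
orientation: [[0.301, 0.953, 0.0], [0.953, -0.301, -0.002], [-0.002, 0.001, -1.0]]
contact_force: [0.3, 0.7, 0.5]
gripper_width: 0.0304
```

```bash
cat > fin.py <<'E'
from h import *
go()
im=camera("top");save(im,"fin");H,S,V=cv2.split(cv2.cvtColor(im,cv2.COLOR_RGB2HSV))
for n,deg,t in(("blue",9.872,[.48325,-.28903]),("yellow",-17.014,[.4855,.31948])):
    th=np.radians(deg);R=np.array([[np.cos(th),-np.sin(th)],[np.sin(th),np.cos(th)]]);t=np.array(t)
    T=lambda c,z: np.round((R.T@(ray("top",c,z)[:2]-t))*1000,1)
    def rep(l,m,z,amin=60):
        for a,c,mm in blobs(m,amin):
            q=T(c,z)
            if abs(q[0])<95 and abs(q[1])<85:
                r=rect(mm);b=np.array([T(p,z) for p in cv2.boxPoints(r)]);e=max(b[1]-b[0],b[2]-b[1],key=np.linalg.norm)
                print(n,l,a,np.round(c,1),"tray mm",q,"rect",np.round(b.mean(0),1),"long",np.round(np.linalg.norm(e)),"deg",round(np.degrees(np.arctan2(e[1],e[0])),1))
    if n=="blue": rep("cap",(S<60)&(V>215),.066);rep("orange",(S>150)&(V>120)&(H<25),.022);rep("green+caps",((H>40)&(H<85)&(S>90)&(V>50)),.034)
    else: rep("bluecap",(S>120)&(V>60)&(H>100)&(H<130),.066);rep("grey/white",(S<60)&(V>80),.02);rep("nonyellow",(S<90),.02)
    for l in("amber_bottle","white_bottle","steel_column","orange_column","vial_rack","spare_bottle"):
        for d in tip_of("top",l)[:3]:
            q=T(d["position"],.016 if "col" in l else .004)
            if abs(q[0])<95 and abs(q[1])<85: print("  net",n,l,round(d["confidence"],2),q)
for d in tip_of("top","spare_bottle")[:1]: print("spare",np.round(ray("top",d["position"],0),3))
E
python3 fin.py
```

```text
t 61.65 tcp [ 0.5583 -0.0302  0.1666] w 0.0304 F [0.3 0.7 0.5]
blue cap 94 [451.5 274.4] tray mm [66.1 17.5] rect [66.1 17.5] long 57.0 deg -90.4
blue cap 134 [453.9 285.8] tray mm [44.  17.3] rect [44.  17.5] long 59.0 deg -89.4
blue cap 73 [469.7 322.4] tray mm [-29.3   1.4] rect [-28.8   1.1] long 49.0 deg -32.3
blue cap 261 [451.9 334.2] tray mm [-44.9  39.3] rect [-45.2  40.2] long 32.0 deg -100.8
blue orange 169 [454.7 279.4] tray mm [52.6  0.2] rect [52.7  0.3] long 63.0 deg -89.4
blue green+caps 141 [479.  321.5] tray mm [-36.4 -27.1] rect [-32.  -31.9] long 55.0 deg -53.7
  net blue amber_bottle 0.9 [-50.4  34.2]
  net blue steel_column 0.33 [-52.2  41.6]
  net blue orange_column 0.57 [54.1  1. ]
  net blue vial_rack 0.55 [-48.2 -38.2]
yellow bluecap 248 [116.5 327.5] tray mm [-44.6  40. ] rect [-43.8  40.2] long 31.0 deg -73.9
yellow grey/white 892 [161.7 283.5] tray mm [51.8 -2.8] rect [51.7 -2.3] long 120.0 deg -89.6
yellow grey/white 321 [129.9 322.8] tray mm [-38.7  33.3] rect [-41.5  37.3] long 46.0 deg -54.1
yellow grey/white 678 [168.2 335.7] tray mm [-41.8 -45.6] rect [-41.8 -45.5] long 59.0 deg -90.1
yellow nonyellow 964 [161.8 283.6] tray mm [51.7 -3.1] rect [51.7 -2.2] long 122.0 deg -90.0
yellow nonyellow 408 [127.8 323.7] tray mm [-41.4  36.8] rect [-45.2  45.7] long 67.0 deg -68.6
yellow nonyellow 727 [168.2 335.7] tray mm [-41.8 -45.6] rect [-41.8 -45.6] long 61.0 deg -90.2
  net yellow white_bottle 0.91 [-48.4  46.3]
  net yellow steel_column 0.7 [47.1  0.3]
spare [0.441 0.08  0.   ]
```

```bash
python3 - <<'E'
from h import *
im=cv2.imread("pics/fin.png")[:,:,::-1].copy();H,S,V=cv2.split(cv2.cvtColor(im,cv2.COLOR_RGB2HSV))
def prof(n,deg,t,z):
    th=np.radians(deg);R=np.array([[np.cos(th),-np.sin(th)],[np.sin(th),np.cos(th)]])
    g=lambda x,y: proj("top",[*(R@np.array([x,y])/1000+np.array(t)),z])
    samp=lambda x,y:int(cv2.getRectSubPix(V.astype(np.float32),(1,1),tuple(map(float,g(x,y))))[0,0])
    print(n,"across y=0",[(x,samp(x,0)) for x in range(30,74,3)]);print(" across y=40",[(x,samp(x,40)) for x in range(30,74,3)]);print(" across y=-40",[(x,samp(x,-40)) for x in range(30,74,3)])
    print(" along",[(y,samp(52,y)) for y in list(range(-70,-45,3))+list(range(46,71,3))])
prof("yellow",-17.014,[.4855,.31948],.012);prof("blue",9.872,[.48325,-.28903],.012)
camera("top");o=outline_of("top","steel_column")
for d in o[:2]: r=rect(d["region"]);print(d["confidence"],r,np.round(ray("top",r[0],.016),4))
camera("side");o=outline_of("side","steel_column")
for d in o[:2]: r=rect(d["region"]);print("side",d["confidence"],r,np.round(ray("side",r[0],.016),4))
print("strip mid in side",proj("side",[.5333,.3049,.016]),"bottles side",[ (l,[np.round(ray("side",d["position"],.004),3) for d in tip_of("side",l)[:1]]) for l in("white_bottle","amber_bottle","vial_rack")])
E
```

```text
yellow across y=0 [(30, 249), (33, 247), (36, 232), (39, 193), (42, 176), (45, 197), (48, 207), (51, 193), (54, 185), (57, 226), (60, 243), (63, 244), (66, 247), (69, 250), (72, 251)]
 across y=40 [(30, 248), (33, 218), (36, 147), (39, 150), (42, 174), (45, 181), (48, 184), (51, 174), (54, 154), (57, 145), (60, 176), (63, 229), (66, 246), (69, 249), (72, 251)]
 across y=-40 [(30, 247), (33, 233), (36, 174), (39, 171), (42, 209), (45, 219), (48, 220), (51, 216), (54, 188), (57, 159), (60, 175), (63, 226), (66, 245), (69, 249), (72, 250)]
 along [(-70, 250), (-67, 250), (-64, 249), (-61, 243), (-58, 199), (-55, 126), (-52, 140), (-49, 191), (-46, 206), (46, 199), (49, 202), (52, 199), (55, 198), (58, 201), (61, 235), (64, 248), (67, 250), (70, 250)]
blue across y=0 [(30, 193), (33, 201), (36, 223), (39, 237), (42, 229), (45, 222), (48, 240), (51, 248), (54, 246), (57, 235), (60, 229), (63, 231), (66, 215), (69, 193), (72, 189)]
 across y=40 [(30, 193), (33, 197), (36, 202), (39, 170), (42, 155), (45, 192), (48, 212), (51, 215), (54, 212), (57, 195), (60, 166), (63, 159), (66, 175), (69
[... 175 characters left out ...]
, (69, 186), (72, 188)]
 along [(-70, 190), (-67, 191), (-64, 190), (-61, 194), (-58, 203), (-55, 208), (-52, 210), (-49, 211), (-46, 209), (46, 184), (49, 146), (52, 138), (55, 139), (58, 139), (61, 138), (64, 134), (67, 109), (70, 74)]
0.71 ((159.572265625, 285.2410888671875), (59.471771240234375, 14.134344100952148), 15.592809677124023) [0.5308 0.3069 0.016 ]
side 0.61 ((285.5000305175781, 176.0), (12.521980285644531, 33.541019439697266), 26.56505012512207) [0.5333 0.2991 0.016 ]
strip mid in side [285.28123752 174.77258154] bottles side [('white_bottle', [array([0.458, 0.37 , 0.004])]), ('amber_bottle', [array([ 0.435, -0.262,  0.004])]), ('vial_rack', [array([ 0.447, -0.34 ,  0.004])])]
```

```bash
python3 -c "
from workcell import *
print(job_done(), state()['time'])"
```

```text
the job is handed in; nothing more can be done
the job is handed in; nothing more can be done
```

Both kits are made up and the job is handed in, at about 62 s of robot time. The gripper was clear of everything.

**Last checks** (positions in each tray's own frame, from the top camera, mm):

| Item | Tray | Measured | Target |
|---|---|---|---|
| Amber bottle (62 mm one) | blue | about (−45, 40) | (−45, 42) |
| Orange column | blue | about (52, 0), parallel to the strip | (50, 0) |
| Vial rack | blue | about (−43, −41) | (−45, −42) |
| White bottle | yellow | about (−45, 40) | (−45, 42) |
| Steel column | yellow | about (47, 0), parallel to the strip | (50, 0) |

The red-capped bottle stands where it was. I left the purple and turquoise columns and the small amber bottle alone.

**What went wrong or disagreed:**
- **Orange column grasp:** the first two attempts missed. Touching the bench showed the fingertips really end about 20 mm short of the stated TCP, and I corrected every height from then on.
- **Gripping off-centre:** the shorter fingers also bring the gripper body close to the tray bottles, so I set both columns down gripped about 20 mm off centre.
- **Mended placings:** the amber bottle and the orange column first landed about 4 mm off. I regripped and corrected both.
- **Columns still off:** both columns remain 2–3 mm sideways of the strip's centre line. I judged that acceptable and left them.
- **Cameras and networks:** the cameras differed from one another by 2–4 mm. The networks' last top-view points for the amber bottle and the rack were 4–9 mm off target, and the side view was up to about 7 mm off. I trusted the cap measurements instead.
- **Steel column:** I had used up the picture views, so its final placing was checked by numbers only.

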